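Load the blood tube carrier into a transport case with a locking lid stay

ROBOT

A 7-joint arm with a two-finger parallel gripper is mounted at the origin on the work surface. World frame = base frame: x ahead of the robot, y to its left, z up, the work surface at z = 0. Lengths are in mm, angles in rad, forces in N, time in s.
With the tool pointing down it reaches from about 400 to 925 mm from the base axis. Payload 4.1 kg.
Tool frame: the origin (TCP) lies between the finger pads; the fingertips stand 22 mm ahead of it and the grasp point (between the pads) lies 3 mm ahead of it; z points along the fingers, y is the direction in which the jaws open and shut (so a half turn about z gives the same grasp; the last joint's range is limited). The gripper opens to 85 mm and grips with 20 to 120 N. Pads are 22 mm wide; open, the fingers measure 114 mm over their backs; the gripper's body (76 mm by 85 mm) begins 54 mm behind the grasp point. The pads swing forward as they close: fully open they stand 13 mm farther back than shut.
Start: joints at [-1.337, 0.398, 0.045, 1.537, -0.019, 1.207, -0.051], TCP at [212.328, 614.375, 253.347] pointing down, gripper open.
Joint ranges: [-2.82, 2.82], [-0.49, 2.23], [-1.37, 1.46], [0, 2.46], [-1.36, 4.5], [0.23, 2], [-2.94, 2.94]. Speed limits (rad/s): [2.57, 2.57, 3.14, 3.14, 3.14, 3.14, 3.14].

INTERFACE

Orientations are given as a unit quaternion [w, x, y, z].
In Python, from plant import get_state, imaging, job_done gives the robot as it stands.
- The arm moves only by the tool servo_tool, never from a script. Its argument "plan" is a list of rows, each a list of 6 numbers: the shift along the tool's x, y, z in m, then the turn, a rotation vector about the tool's x, y, z in rad. In form: [[tx, ty, tz, wx, wy, wz], ...]. A call has 1 to 8 rows; each row shifts and turns the pose as measured when the row begins, along the tool's axes as they then stand; what a row does not reach is not made up. A row lasts 1/12 s, in which the tool goes at most 41.7 mm and 7.16 degrees, less where a joint would pass 70% of its speed; a pose out of reach is approached as far as the arm can. A call is refused whole if a number of a shift passes 0.0417 or a number of a turn 0.125, either way. A call with a gripper value outside its range is refused whole. "hand" is the opening, from 0 (shut) to 1 (fully open), set as the call begins (left out, the last holds). The fingers move at their own pace and stop on an object; the grip force is fixed at half the most. Time passes only in rows, so rows that do not move let the fingers close. It gives the time, the measured TCP pose, the force and the opening at its end, in the units of the state.
- get_state(): the state, without advancing time (a new reading comes with each control period).
- imaging.get_image(name): name is "scene" or "top" or "wrist"; returns the picture (420x560x3 uint8, blue, green, red); there is no depth.
- imaging.camera_info(name): a dict with "mtx" (3x3 intrinsics, pixels), "R" (3x3) and "t" (3): a world point X has camera coordinates R X + t. Camera axes: x right, y down, z forward; pixel columns grow to the right and rows downward; lengths in mm; the calibration is good to about 2 mm. A picture is of the moment at which its call begins: read the wrist's pose just before it. camera_info takes no time and is no camera call; for the wrist camera it gives the pose at the moment of the call.
- job_done(): hands the job in, once; it reports no verdict.
The state is a dict: "time_s": time; "joints": joint angles; "dq": joint speeds; "joint_efforts": joint torques, N m; "tool_pos": TCP position; "eef_rot": TCP orientation; "contact_force": force on the tool from outside, world axes, zero at the start; "wrist_torque": the same for the moment, N m; "grip_width": finger opening in mm.
Only numpy, scipy, OpenCV 4.12 (cv2) and the standard library are available. Lean on these libraries where they do the work, as an engineer would, in place of code of your own. Each camera call takes 0.05 s, during which the arm holds its last target. There are 200 camera calls.

TASK

Pack the blood tubes for the courier: raise the lid of the grey transport case until the folding stay inside goes straight and locks, feeling for the stop and not forcing the lid against it (that drags the clamped foot of the stay), let go, and set the tube carrier down upright in the empty bay beside the tubes already inside. Then break the stay joint by drawing its knob forward, away from the open lid, and lower the lid under control, without letting it fall, until it is fully shut. Leave the glove box, the tube tray and the gel bottle where they stand.

Things in the scene. Friction and masses are not known exactly. Their poses are not given: they have to be found in the camera images.
- case: Grey case with aluminium edges, fixed to the bench: 190 mm deep (x), 300 wide (y), rim 110 high, walls and floor 8 thick. Origin: centre of its underside; z up, +x from its front to its hinged far side. Inside, a black foam rack with red-capped tubes (tops 90 above the bench) fills y = -75 to +30 over the full depth. The stay is at the right wall (-y).
- bay (a point): Middle of the empty bay's floor (case x = 0, y = +86 mm, z = 8 mm). The bay is free from case y = +30 to +142 mm and x = -87 to +87 mm; above it the raised lid leans over the far part only.
- lid (a joint): Lid angle (rad): 0 shut, grows as it opens. 190 x 300 x 12 mm, 0.6 kg, stiff hinge: let go it stays put above 1.15 rad, may fall from lower and may need a light push home. The stay comes straight and stops it somewhere from 1.35 to 1.61 (it depends on where the foot of the stay is clamped in its slot; not known). It takes 2 to 5 N at the handle to raise; at the stop the force climbs.
- lid_handle (a point): Middle of the lid's pull handle: a round aluminium bar 12 mm thick, 120 long, parallel to the hinge (case y), on an arm at each end, 40 in front of the lid's front edge with free space between for a finger on either side. It is 230 from the hinge line and 6 above the rim plane when shut. Gripped lightly (8 N) it turns between the fingers as the lid swings.
- lid_hinge (a point): Middle of the hinge line, at the far rim of the case (case x = +95 mm, z = 110 mm). The hinge line runs along case y.
- stay_knee (a joint): Folding stay's middle joint (rad): about 0 (+-0.3) folded; 2.63 in line; 2.78 locked: past the line, on its stop, spring-held. Once in line, let go of the lid: it sinks 0.02 rad as this locks. To break it, move the knob 40 mm level to the case front (-x), with 2 to 5 N, till this reads under 2.2; let go above 2.4 it may snap back. Some 10 N too much on lid or stay drags its foot in the slot.
- stay_knob (a point): Middle of the finger knob on the ear where the two 74 mm links of the stay meet: a round steel pin 12 mm thick, 34 long, pointing inward along y. Locked, it is 44 to 77 in front of the hinge line, 50 above the rim and 115 right of the case middle (-y), with 45 to 65 free behind it to the raised lid: closed fingers, leaning 25 deg forward to clear the lid handle, can go in behind it from above.
- carrier: Loose black tube carrier, 0.25 kg: block 100 (x) x 70 (y) x 32 mm with two rows of small purple-capped tubes (tops at 54), and an upright centre handle plate 45 (x) x 10 (y), its top 92 above the underside; grip the plate across y, about 78 up. Origin: centre of the underside, z up. It stands on the bench right of the case.
- glove_box: Paper glove box 120 x 235 x 75 mm, a bystander. Origin: centre of the underside.
- tube_tray: Black tray 110 x 200 x 26 mm with tall red-capped tubes (100 mm high), a bystander. Origin: centre of the underside.
- gel_bottle: Clear gel bottle 60 mm across, 150 mm tall, a bystander. Origin: centre of the underside.

How it is judged (in metres and radians):
On the way, in this order (a step that is already met when the one before it is completed fails the run):
1. the lid is up, let go, and its stay is locked past the line (value of joint stay_knee above 2.7 rad and value of joint lid above 1.2 rad and contact force between the fingers and lid below 0.3 N), for 0.3 s.
2. the carrier stands upright in the empty bay, let go, with the stay still locked (x of carrier in the frame of case between -0.05 and 0.05 m and y of carrier in the frame of case between 0.05 and 0.12 m and z of carrier in the frame of case between 0.002 and 0.014 m and angle between carrier's own z axis and vertical below 0.1 rad and linear speed of carrier below 0.02 m/s and contact force between the fingers and carrier below 0.2 N and value of joint stay_knee above 2.7 rad and value of joint lid above 1.2 rad), for 0.2 s.
3. the stay joint is broken with the lid still up (value of joint stay_knee below 2.3 rad and value of joint lid above 1 rad), for 0.2 s.
At the end, for the whole second after the job is handed in: The lid is fully shut (within 0.02 rad, 5 mm at its handle), the carrier stands upright (within 0.1 rad) and at rest on the floor of the empty bay inside, and the glove box, tube tray and gel bottle are within 30 mm of where they began (value of joint lid below 0.02 rad and x of carrier in the frame of case between -0.05 and 0.05 m and y of carrier in the frame of case between 0.05 and 0.12 m and z of carrier in the frame of case between 0.002 and 0.014 m and angle between carrier's own z axis and vertical below 0.1 rad and linear speed of carrier below 0.02 m/s and distance of each of glove_box, tube_tray, gel_bottle from where it was at the start of the episode below 0.03 m); the robot touches nothing.
It fails at once if the lid is forced against the stay: the clamped foot of the stay is dragged more than 3 mm along its slot (distance of stay_foot from where it was at the start of the episode above 0.003 m).
It fails at once if the lid falls or is slammed (swings shut faster than 1.5 rad/s) (velocity of joint lid below -1.5 rad/s).
It fails at once if the carrier is dropped into the case or tipped over ((horizontal distance between carrier and case below 0.15 m and height (world z) of carrier below 0.04 m and linear speed of carrier above 0.6 m/s) or angle between carrier's own z axis and vertical above 0.6 rad).
It fails at once if the glove box, tube tray or gel bottle is pushed away by more than 30 mm (distance of any of glove_box, tube_tray, gel_bottle from where it was at the start of the episode above 0.03 m).
It also fails if it takes over 72 s, if anything falls off the work surface, if the arm or the gripper's body presses on something with over 40 N, if the wrist force passes 120 N, or if a joint passes its speed limit or range.

## Working session

There is one attempt and no reset: what is moved stays moved. The work goes in short steps, Python scripts to look and compute and a tool call to move; the robot and the scene stay as the last step left them, time stands still between calls to the robot, and variables do not carry over. Pictures are saved under pics/ and viewed, about 8 in all and at most 12, crops included, and the job is handed in when it is done.

Besides the shell and the picture viewer there is one more tool, called after "Call:" as name([rows], argument=value, ...), one row to a line, values as JSON. servo_tool: Moves the arm, as the interface text tells. Its arguments: {"type":"object","properties":{"plan":{"type":"array","items":{"type":"array","items":{"type":"number"}}},"hand":{"type":"number"}},"required":["plan"]}

```bash
ls; mkdir -p pics; python3 - <<'E'
from plant import get_state, imaging
import cv2
s=get_state(); print(s)
for n in ("scene","top"):
    im=imaging.get_image(n); cv2.imwrite(f"pics/{n}0.png",im)
    c=imaging.camera_info(n); print(n,c)
E
```

```text
pics
{'time_s': 0.0, 'joints': array([-1.33699747,  0.39919199,  0.04505049,  1.53788512, -0.01873924,
        1.20689185, -0.05071697]), 'dq': array([-1.46170696e-03,  2.19388063e-04,  3.03963355e-04,  7.33843127e-04,
        7.51214849e-05,  3.98781321e-04,  2.22981805e-03]), 'joint_efforts': array([-3.00600723e-04, -4.75143707e+01,  1.36458848e+00, -2.54214764e+01,
        1.16291188e-02,  9.51416296e-03,  7.72328889e-06]), 'tool_pos': array([212.13009473, 613.78411044, 252.26146918]), 'eef_rot': array([-1.09752880e-04,  1.65600116e-01,  9.86192500e-01, -9.70924969e-04]), 'contact_force': array([0.21260356, 0.00264503, 1.39938739]), 'wrist_torque': array([-0.04335452, -0.0257215 ,  0.00480358]), 'grip_width': 84.95703524889716}
scene {'mtx': array([[383.54407539,   0.        , 276.85143274],
       [  0.        , 383.54407539, 211.37934423],
       [  0.        ,   0.        ,   1.        ]]), 'R': array([[-0.82392708,  0.56645814, -0.01641148],
       [ 0.46387127,  0.65751068, -0.59371975],
       [-0.32552666, -0.4967946 , -0.80450452]]), 't': array([ 397.49435295, -223.09946267, 1210.44052391])}
top {'mtx': array([[389.07862207,   0.        , 281.68049956],
       [  0.        , 389.07862207, 215.19393232],
       [  0.        ,   0.        ,   1.        ]]), 'R': array([[ 0.08852113, -0.99606514,  0.00427117],
       [-0.97031441, -0.08719994, -0.2255795 ],
       [ 0.22506433,  0.01582418, -0.9742154 ]]), 't': array([ 37.45700175, 542.55407752, 942.06694744])}
```

View pics/scene0.png

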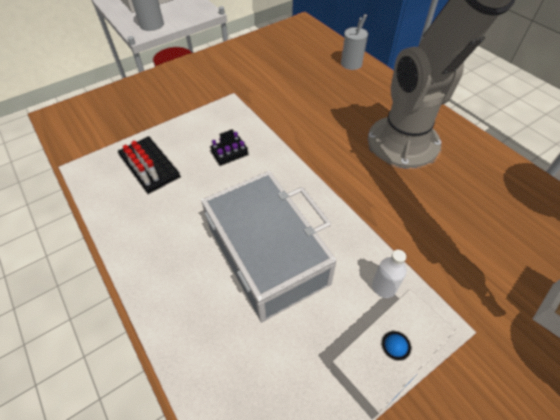

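View pics/top0.png

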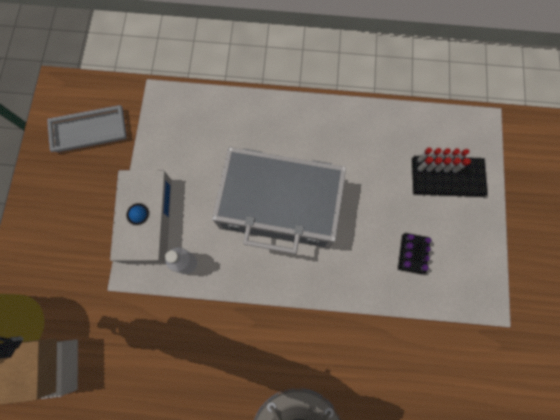

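The scene view shows the shut case in the middle with its handle toward the robot, and the carrier and tray beyond it. In the top view the lid corners are at about (232,150), (345,165), (335,240) and (217,222), the handle bar runs from (247,243) to (297,250), and the carrier is near (416,253). I'll enlarge the top view for accuracy.

```bash
cat > h.py <<'E'
import numpy as np, cv2
from plant import get_state, imaging
from scipy.spatial.transform import Rotation as Ro
def ray(n,uv,z,c=None):
    c=c or imaging.camera_info(n); R,t,K=c["R"],c["t"],c["mtx"]
    o=-R.T@t; d=R.T@np.linalg.solve(K,[uv[0],uv[1],1.]); return o+d*(z-o[2])/d[2]
def proj(n,X,c=None):
    c=c or imaging.camera_info(n); p=c["mtx"]@(c["R"]@np.asarray(X,float)+c["t"]); return p[:2]/p[2]
def rot(): 
    q=get_state()["eef_rot"]; return Ro.from_quat(np.r_[q[1:],q[0]])
E
python3 - <<'E'
from h import *
im=cv2.imread("pics/top0.png")[135:285,200:450]
cv2.imwrite("pics/topc.png",cv2.resize(im,None,fx=3,fy=3,interpolation=cv2.INTER_CUBIC))
im=cv2.imread("pics/scene0.png")[120:320,180:380]
cv2.imwrite("pics/scenec.png",cv2.resize(im,None,fx=3,fy=3,interpolation=cv2.INTER_CUBIC))
E
```

```text
(no output)
```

View pics/topc.png

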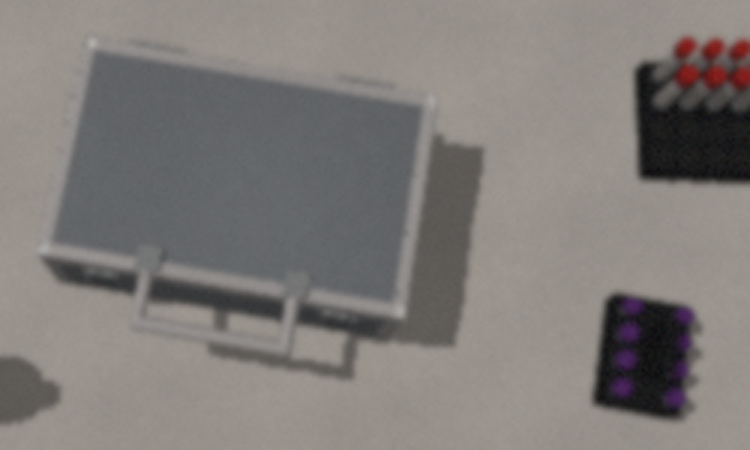

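View pics/scenec.png

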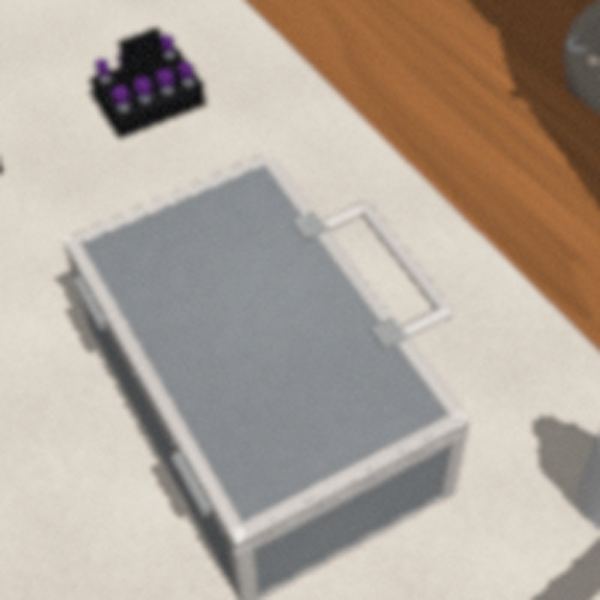

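The top crop shows lid corners at (90,40), (435,97), (403,318) and (42,250), the bar from (133,325) to (290,350), and the carrier block at (612,293), (693,307), (683,418) and (596,403). The scene crop shows the bar from (362,207) to (448,315).

```bash
python3 - <<'E'
from h import *
T=lambda p:(np.array(p)+.5)/3-.5+[200,135]
S=lambda p:(np.array(p)+.5)/3-.5+[180,120]
np.set_printoptions(precision=1,suppress=True)
L=[ray("top",T(p),122)[:2] for p in [(90,40),(435,97),(403,318),(42,250)]]
L2=[ray("scene",S(p),122)[:2] for p in [(240,536),(66,240),(265,158),(468,422)]]
for n,l in(("top",L),("scn",L2)):
    l=np.array(l);print(n,l.tolist(),"c",l.mean(0),[np.linalg.norm(l[i]-l[(i+1)%4]) for i in range(4)])
    yd=l[0]-l[1]+l[3]-l[2]; xd=l[0]-l[3]+l[1]-l[2]
    print(np.degrees(np.arctan2(-yd[0],yd[1])),np.degrees(np.arctan2(xd[1],xd[0])))
for n,F,ps in(("top",T,[(133,325),(290,350)]),("scene",S,[(448,313),(364,208)])):
    l=[ray(n,F(p),116)[:2] for p in ps];print("bar",l,np.mean(l,0),np.linalg.norm(l[0]-l[1]))
l=np.array([ray("top",T(p),32)[:2] for p in[(612,293),(693,307),(683,418),(596,403)]]);print("car",l.tolist(),l.mean(0),[np.linalg.norm(l[i]-l[(i+1)%4]) for i in range(4)])
im=cv2.imread("pics/top0.png");h=cv2.cvtColor(im,cv2.COLOR_BGR2HSV)
for n,z,k in(("top",54,0),("scene",54,0)):
    im=cv2.imread(f"pics/{n}0.png");h=cv2.cvtColor(im,cv2.COLOR_BGR2HSV)
    m=cv2.inRange(h,(125,70,30),(165,255,255)); N,_,st,ce=cv2.connectedComponentsWithStats(m)
    for i in range(1,N):
        if st[i,4]>3: print(n,ce[i],st[i,4],ray(n,ce[i],50)[:2])
E
```

```text
top [[684.6577942808105, 230.63077826311306], [660.2041088964745, -60.98409020839705], [472.19428761715545, -45.292903793740194], [501.54570818277193, 247.67109296111576]] c [579.7  93. ] [np.float64(292.63836768703493), np.float64(188.6634734880629), np.float64(294.43065275850427), np.float64(183.90325826418214)]
-5.2587329351230085 -5.0402221790892545
scn [[683.1239351306234, 234.251194807763], [659.8791920813378, -59.11682244715416], [479.763834231088, -40.12115668145134], [502.1623421432556, 254.8114589513848]] c [581.2  97.5] [np.float64(294.28746427177066), np.float64(181.11426628348696), np.float64(295.78191445847006), np.float64(182.1258427521511)]
-4.43640055637872 -6.25181454171314
bar [array([448.3, 168.6]), array([439.5,  42.1])] [443.9 105.3] 126.88133970636093
bar [array([451. , 170.2]), array([441. ,  48.7])] [446.  109.4] 121.96271197739709
car [[526.565772371709, -238.29394918586996], [520.416625306403, -309.33088278964163], [422.79741837864685, -300.99869205763144], [428.97857153902254, -226.2982074067001]] [ 474.7 -268.7] [np.float64(71.30258021598816), np.float64(97.974154569451), np.float64(74.95578070753484), np.float64(98.32171472869872)]
top [409.3 246.1] 163 [ 487.9 -247.9]
top [427.  244.3] 63 [ 496.7 -293.3]
top [425.5 257.9] 38 [ 461.1 -289.5]
top [407.1 263.5] 60 [ 442.7 -243. ]
top [424.2 266.9] 48 [ 437.9 -286.3]
scene [234.8 134.4] 22 [ 441.8 -283.7]
scene [214.  142.4] 14 [ 510.5 -289.9]
scene [229.5 147.1] 189 [ 482.9 -245.4]
```

```bash
cat >> h.py <<'E'
np.set_printoptions(precision=1,suppress=True)
YAW=np.radians(-5.2); C0=np.array([580.5,95.,0.])
CX=np.array([np.cos(YAW),np.sin(YAW),0]); CY=np.array([-np.sin(YAW),np.cos(YAW),0]); Z=np.array([0,0,1.])
def cw(x,y,z): return C0+x*CX+y*CY+z*Z
def cs(p): d=np.asarray(p)-C0; return np.array([d@CX,d@CY,d[2]])
def ori(tilt,alongx):
    z=np.sin(tilt)*CX-np.cos(tilt)*Z
    y=CY if not alongx else np.cos(tilt)*CX+np.sin(tilt)*Z
    return np.column_stack([np.cross(y,z),y,z])
def go(p,R,N=None,p0=None,R0=None):
    s=get_state(); p0=s["tool_pos"] if p0 is None else p0; R0=rot() if R0 is None else Ro.from_matrix(R0)
    w=(R0.inv()*Ro.from_matrix(R)).as_rotvec(); d=np.asarray(p)-p0
    n=N or int(np.ceil(max(np.linalg.norm(w)/.12,np.linalg.norm(d)/39)))
    rows=[]
    for k in range(n):
        Rk=R0*Ro.from_rotvec(w*k/n); rows.append([float(v) for v in np.r_[np.round(Rk.inv().apply(d/n)/1000,3),np.round(w/n,3)]])
    for i in range(0,n,8): print(str(rows[i:i+8]).replace(" ",""))
def st():
    s=get_state(); f=s["contact_force"]; z=rot().as_matrix()
    print("t%.2f"%s["time_s"],"case",cs(s["tool_pos"]),"world",s["tool_pos"],"Fcase",np.array([f@CX,f@CY,f[2]]),"w%.1f"%s["grip_width"],"toolz",z[:,2].round(3),"tooly",z[:,1].round(3))
E
python3 - <<'E'
from h import *
p=cw(-135,0,0);p[2]=200;print(p)
go(p,ori(0,True))
E
```

```text
[446.1 107.2 200. ]
[[-0.026,-0.027,0.004,-0.0,0.0,0.089],[-0.028,-0.024,0.004,-0.0,0.0,0.089],[-0.03,-0.022,0.004,-0.0,0.0,0.089],[-0.032,-0.019,0.004,-0.0,0.0,0.089],[-0.033,-0.016,0.004,-0.0,0.0,0.089],[-0.035,-0.013,0.004,-0.0,0.0,0.089],[-0.036,-0.01,0.004,-0.0,0.0,0.089],[-0.037,-0.007,0.004,-0.0,0.0,0.089]]
[[-0.037,-0.004,0.004,-0.0,0.0,0.089],[-0.037,-0.0,0.004,-0.0,0.0,0.089],[-0.037,0.003,0.004,-0.0,0.0,0.089],[-0.037,0.006,0.003,-0.0,0.0,0.089],[-0.036,0.009,0.003,-0.0,0.0,0.089],[-0.035,0.013,0.003,-0.0,0.0,0.089],[-0.034,0.016,0.003,-0.0,0.0,0.089]]
```

Call:
servo_tool([
  [-0.026,-0.027,0.0,0,0,0.089],
  [-0.028,-0.024,0.0,0,0,0.089],
  [-0.03,-0.022,0.0,0,0,0.089],
  [-0.032,-0.019,0.0,0,0,0.089],
  [-0.033,-0.016,0.0,0,0,0.089],
  [-0.035,-0.013,0.0,0,0,0.089],
  [-0.036,-0.01,0.0,0,0,0.089],
  [-0.037,-0.007,0.0,0,0,0.089],
], hand=0.4)

```text
time_s: 0.77
tool_pos: [330.8, 338.6, 246.0]
eef_rot: [-0.003, 0.505, 0.863, -0.003]
contact_force: [1.1, -0.1, 0.0]
grip_width: 34.1
```

Call:
servo_tool([
  [-0.037,-0.004,0.004,0,0,0.089],
  [-0.037,0,0.004,0,0,0.089],
  [-0.037,0.003,0.004,0,0,0.089],
  [-0.037,0.006,0.005,0,0,0.089],
  [-0.036,0.009,0.005,0,0,0.089],
  [-0.035,0.013,0.005,0,0,0.089],
  [-0.034,0.016,0.005,0,0,0.089],
])

```text
time_s: 1.35
tool_pos: [433.4, 84.9, 212.5]
eef_rot: [-0.003, 0.755, 0.655, -0.003]
contact_force: [1.2, -0.1, 0.4]
grip_width: 34.2
```

```bash
python3 - <<'E'
from h import *
st();print(get_state()["joints"])
im=imaging.get_image("wrist");cv2.imwrite("pics/w1.png",im)
c=imaging.camera_info("wrist");print(c["R"],-c["R"].T@c["t"],c["mtx"][0,0])
p=cw(-135,0,0);p[2]=126
print(proj("wrist",cw(-135,0,116)),proj("wrist",cw(-135,60,116)),proj("wrist",cw(-135,-60,116)),proj("wrist",cw(-95,0,122)))
go(p,ori(0,True))
E
```

```text
t1.35 case [-145.6  -23.4  212.5] world [433.4  84.9 212.5] Fcase [1.2 0.  0.4] w34.2 toolz [-0.  0. -1.] tooly [ 1.  -0.1 -0. ]
[-0.8  0.1  0.6  2.1 -0.   1.  -0.4]
[[ 1.  -0.2 -0. ]
 [-0.1 -0.9  0.3]
 [-0.  -0.3 -1. ]] [446.8 146.4 332. ] 329.81104081397854
[286.4 179.6] [280.7  82.4] [291.2 262.8] [348.9 177.3]
[[0.011,0.002,0.029,-0.002,0.002,-0.022],[0.011,0.002,0.029,-0.002,0.002,-0.022],[0.011,0.002,0.029,-0.002,0.002,-0.022]]
```

View pics/w1.png

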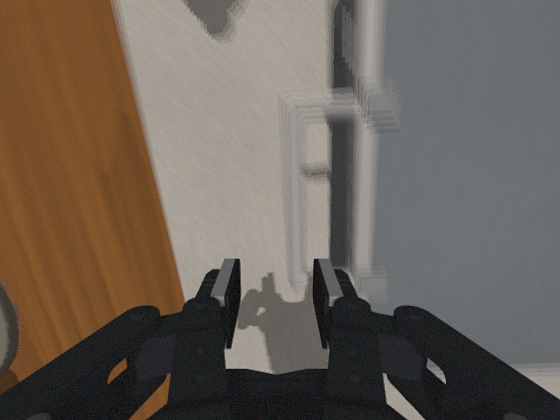

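The wrist view is smeared by motion, but the bar is at columns 285 to 300, rows 98 to 285. I'll settle above it and measure again.

Call:
servo_tool([
  [0.012,0.006,0.015,0,0,-0.02],
  [0.011,0.005,0.015,0,0,-0.02],
  [0,0,0,0,0,0],
  [0,0,0,0,0,0],
])

```text
time_s: 1.73
tool_pos: [450.2, 91.2, 180.7]
eef_rot: [-0.0, 0.751, 0.66, -0.005]
contact_force: [-1.1, -0.5, -0.5]
grip_width: 34.1
```

```bash
python3 - <<'E'
from h import *
imaging.get_image("wrist")
st()
c=imaging.camera_info("wrist")
im=imaging.get_image("wrist");cv2.imwrite("pics/w2.png",im)
st()
print([proj("wrist",cw(-135,y,116),c) for y in(60,0,-60)],proj("wrist",cw(-95,0,122),c),proj("wrist",cw(-95,0,122),c))
E
```

```text
t1.78 case [-129.6  -15.2  180.7] world [450.   91.6 180.7] Fcase [-0.3 -0.3 -0.4] w34.3 toolz [-0. -0. -1.] tooly [ 1.  -0.1 -0. ]
t1.83 case [-129.5  -15.1  181.1] world [450.2  91.7 181.1] Fcase [ 0.3  0.9 -0.7] w33.8 toolz [-0. -0. -1.] tooly [ 1.  -0.1 -0. ]
[array([262.4, 110.7]), array([267.5, 218.2]), array([271.7, 308.3])] [337.7 218.9] [337.7 218.9]
```

View pics/w2.png

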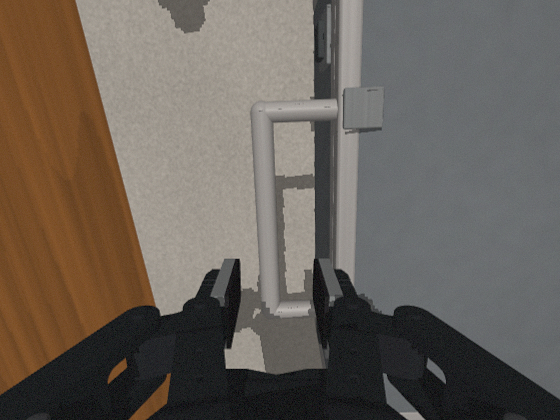

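The bar runs through (261,110), (267,218) and (271,308), within 1 px of my prediction, so the case pose is good. Next I descend onto the bar and grip it lightly.

Call:
servo_tool([
  [0.008,-0.003,0,0,0,0],
  [0.007,-0.003,0.012,0,0,0],
  [0,0,0.02,0,0,0],
  [0,0,0.02,0,0,0],
  [0,0,0,0,0,0],
])

```text
time_s: 2.25
tool_pos: [446.6, 112.6, 132.2]
eef_rot: [-0.001, 0.749, 0.662, 0.001]
contact_force: [-0.3, -0.6, -0.1]
grip_width: 33.9
```

```bash
python3 - <<'E'
from h import *
st()
E
```

```text
t2.25 case [-134.9    5.4  132.2] world [446.6 112.6 132.2] Fcase [-0.3 -0.6 -0.1] w33.9 toolz [ 0.  0. -1.] tooly [ 1.  -0.1  0. ]
```

Call:
servo_tool([
  [0,0,0.01,0,0,0],
  [0,0,0,0,0,0],
])

```text
time_s: 2.42
tool_pos: [446.6, 114.1, 122.9]
eef_rot: [-0.001, 0.749, 0.663, 0.002]
contact_force: [0.4, 0.5, -0.0]
grip_width: 34.3
```

Call:
servo_tool([
  [0,0,0,0,0,0],
  [0,0,0,0,0,0],
  [0,0,0,0,0,0],
  [0,0,0,0,0,0],
  [0,0,0,0,0,0],
], hand=0.13)

```text
time_s: 2.83
tool_pos: [446.4, 114.7, 124.6]
eef_rot: [-0.001, 0.748, 0.663, 0.003]
contact_force: [0.3, 0.3, -4.6]
grip_width: 11.1
```

```bash
python3 - <<'E'
from h import *
st()
s=get_state();p=s["tool_pos"]; H=np.array([675,87])
c=cs(p); 
# arc: bar moves on r about hinge (95,110); tool offset const, vertical
r=np.hypot(230,6);a0=np.arctan2(6,230)
bar=lambda th:np.array([95-r*np.cos(th+a0),110+r*np.sin(th+a0)])
for th in np.arange(0,1.65,.1): print("%.1f"%th,bar(th)-bar(0),bar(th)-bar(max(th-.1,0)))
E
```

```text
t2.83 case [-135.4    7.5  124.6] world [446.4 114.7 124.6] Fcase [ 0.3  0.3 -4.6] w11.1 toolz [ 0.  0. -1.] tooly [ 1.  -0.1  0. ]
0.0 [0. 0.] [0. 0.]
0.1 [ 1.7 22.9] [ 1.7 22.9]
0.2 [ 5.8 45.6] [ 4.  22.6]
0.3 [12.  67.7] [ 6.3 22.1]
0.4 [20.5 89.1] [ 8.4 21.4]
0.5 [ 31.  109.5] [10.5 20.4]
0.6 [ 43.6 128.8] [12.5 19.3]
0.7 [ 58.  146.8] [14.4 17.9]
0.8 [ 74.1 163.2] [16.1 16.4]
0.9 [ 91.7 177.9] [17.7 14.7]
1.0 [110.8 190.8] [19.  12.9]
1.1 [131.  201.7] [20.2 10.9]
1.2 [152.2 210.5] [21.2  8.8]
1.3 [174.3 217.2] [22.   6.7]
1.4 [196.8 221.7] [22.6  4.4]
1.5 [219.7 223.8] [22.9  2.2]
1.6 [242.7 223.7] [23.  -0.1]
```

Call:
servo_tool([
  [0,0.001,-0.012,0,0,0],
  [0,0.001,-0.012,0,0,0],
  [0,0.002,-0.012,0,0,0],
  [0,0.002,-0.012,0,0,0],
])

```text
time_s: 3.17
tool_pos: [452.4, 114.2, 172.4]
eef_rot: [-0.0, 0.748, 0.664, 0.003]
contact_force: [2.9, 0.5, -5.0]
grip_width: 11.3
```

```bash
cat >> h.py <<'E'
def lid():
    st(); s=get_state(); c=cs(s["tool_pos"]+rot().apply([0,0,8.]))
    th=np.arctan2(c[2]-110,95-c[0])-np.arctan2(6,230); print("lid~%.3f r%.1f"%(th,np.hypot(c[2]-110,95-c[0])),"tq",s["wrist_torque"])
    f=s["contact_force"]; F=np.array([f@CX,f[2]]); a=th+.026; print("tangential %.1f radial %.1f"%(F@[np.sin(a),np.cos(a)],F@[-np.cos(a),np.sin(a)]))
E
python3 -c "
from h import *
lid()"
```

```text
t3.17 case [-129.3    7.5  172.4] world [452.4 114.2 172.4] Fcase [ 2.9  0.7 -5. ] w11.3 toolz [ 0.  0. -1.] tooly [ 1.  -0.1  0. ]
lid~0.212 r230.8 tq [ 0.1 -0.6  0.1]
tangential -4.1 radial -3.9
```

Call:
servo_tool([
  [0,0.004,-0.0135,0,0,0],
  [0,0.005,-0.013,0,0,0],
  [0,0.005,-0.013,0,0,0],
  [0,0.006,-0.0125,0,0,0],
  [0,0.007,-0.012,0,0,0],
  [0,0.008,-0.0115,0,0,0],
])

```text
time_s: 3.67
tool_pos: [485.8, 111.2, 250.5]
eef_rot: [-0.002, 0.747, 0.664, 0.003]
contact_force: [0.6, 1.0, -3.9]
grip_width: 11.3
```

```bash
python3 -c "
from h import *
lid()"
```

```text
t3.67 case [-95.8   7.5 250.5] world [485.8 111.2 250.5] Fcase [ 0.5  1.  -3.9] w11.3 toolz [ 0.  0. -1.] tooly [ 1.  -0.1  0. ]
lid~0.581 r232.3 tq [0.3 0.1 0.1]
tangential -2.9 radial -2.7
```

Call:
servo_tool([
  [0,0.009,-0.0105,0,0,0],
  [0,0.0095,-0.01,0,0,0],
  [0,0.01,-0.0095,0,0,0],
  [0,0.0105,-0.009,0,0,0],
  [0,0.011,-0.0085,0,0,0],
  [0,0.0115,-0.0075,0,0,0],
])

```text
time_s: 4.17
tool_pos: [537.6, 106.5, 306.3]
eef_rot: [-0.014, 0.746, 0.666, -0.005]
contact_force: [-6.3, 0.3, 3.9]
grip_width: 11.6
```

```bash
python3 -c "
from h import *
lid()"
```

```text
t4.17 case [-43.8   7.6 306.3] world [537.6 106.5 306.3] Fcase [-6.3 -0.3  3.9] w11.6 toolz [-0.  0. -1.] tooly [ 1.  -0.1 -0. ]
lid~0.909 r234.1 tq [0.2 1.5 0.1]
tangential -2.8 radial 6.9
```

Call:
servo_tool([
  [0,0,0,0,0,0],
  [0,0.008,-0.005,0,0,0],
  [0,0.008,-0.005,0,0,0],
], hand=0.138)

```text
time_s: 4.42
tool_pos: [552.4, 105.2, 316.9]
eef_rot: [-0.017, 0.746, 0.665, -0.006]
contact_force: [-3.8, 0.7, 0.2]
grip_width: 12.2
```

```bash
python3 -c "
from h import *
lid()"
```

```text
t4.42 case [-28.9   7.6 316.9] world [552.4 105.2 316.9] Fcase [-3.9  0.4  0.2] w12.2 toolz [-0.  0. -1.] tooly [ 1.  -0.1 -0. ]
lid~0.987 r234.5 tq [0.2 0.7 0.1]
tangential -3.2 radial 2.3
```

Call:
servo_tool([
  [0,0.009,-0.0035,0,0,0],
  [0,0.01,-0.004,0,0,0],
  [0,0.01,-0.004,0,0,0],
  [0,0.01,-0.0035,0,0,0],
])

```text
time_s: 4.75
tool_pos: [587.5, 101.9, 334.2]
eef_rot: [-0.023, 0.745, 0.666, -0.009]
contact_force: [-2.8, 0.9, 2.4]
grip_width: 12.1
```

```bash
python3 -c "
from h import *
lid()"
```

```text
t4.75 case [  6.3   7.5 334.2] world [587.5 101.9 334.2] Fcase [-2.9  0.7  2.4] w12.1 toolz [-0.  0. -1.] tooly [ 1.  -0.1 -0. ]
lid~1.154 r233.8 tq [0.1 0.8 0.1]
tangential -1.7 radial 3.4
```

Call:
servo_tool([
  [0,0.006,-0.0015,0,0,0],
  [0,0.006,-0.0015,0,0,0],
  [0,0.006,-0.0012,0,0,0],
  [0,0.006,-0.001,0,0,0],
])

```text
time_s: 5.08
tool_pos: [613.1, 99.6, 342.4]
eef_rot: [-0.024, 0.745, 0.666, -0.008]
contact_force: [-3.1, 1.3, 5.9]
grip_width: 11.8
```

```bash
python3 -c "
from h import *
lid()"
```

```text
t5.08 case [ 32.    7.5 342.4] world [613.1  99.6 342.4] Fcase [-3.2  1.   5.9] w11.8 toolz [-0.  0. -1.] tooly [ 1.  -0.1 -0. ]
lid~1.270 r233.2 tq [0.2 0.8 0.1]
tangential -1.5 radial 6.6
```

Call:
servo_tool([
  [0,0.004,-0.002,0,0,0],
  [0,0.004,-0.002,0,0,0],
  [0,0.004,-0.001,0,0,0],
])

```text
time_s: 5.33
tool_pos: [626.7, 98.3, 346.0]
eef_rot: [-0.024, 0.745, 0.666, -0.007]
contact_force: [-1.7, 0.3, 4.5]
grip_width: 12.0
```

```bash
python3 -c "
from h import *
lid()"
```

```text
t5.33 case [ 45.7   7.5 346. ] world [626.7  98.3 346. ] Fcase [-1.7  0.2  4.5] w12.0 toolz [-0.  0. -1.] tooly [ 1.  -0.1 -0. ]
lid~1.330 r233.3 tq [0.2 0.5 0.1]
tangential -0.7 radial 4.8
```

Call:
servo_tool([
  [0,0.0025,-0.0005,0,0,0],
  [0,0.0025,-0.0005,0,0,0],
  [0,0.0025,-0.0005,0,0,0],
])

```text
time_s: 5.58
tool_pos: [635.5, 97.5, 347.6]
eef_rot: [-0.024, 0.745, 0.666, -0.007]
contact_force: [-2.0, 1.0, 0.7]
grip_width: 11.8
```

```bash
python3 -c "
from h import *
lid()"
```

```text
t5.58 case [ 54.5   7.5 347.6] world [635.5  97.5 347.6] Fcase [-2.   0.8  0.7] w11.8 toolz [-0.  0. -1.] tooly [ 1.  -0.1 -0. ]
lid~1.369 r233.2 tq [0.2 0.3 0.1]
tangential -1.9 radial 1.1
```

Call:
servo_tool([
  [0,0.002,0,0,0,0],
  [0,0.002,0,0,0,0],
])

```text
time_s: 5.75
tool_pos: [640.2, 97.0, 348.2]
eef_rot: [-0.023, 0.745, 0.666, -0.006]
contact_force: [-2.0, 1.3, 2.4]
grip_width: 11.8
```

Call:
servo_tool([
  [0,0.002,0,0,0,0],
  [0,0.002,0,0,0,0],
])

```text
time_s: 5.92
tool_pos: [645.0, 96.6, 348.8]
eef_rot: [-0.023, 0.745, 0.666, -0.006]
contact_force: [-1.2, 1.2, 4.1]
grip_width: 11.9
```

```bash
python3 -c "
from h import *
lid()"
```

```text
t5.92 case [ 64.1   7.5 348.8] world [645.   96.6 348.8] Fcase [-1.3  1.1  4.1] w11.9 toolz [-0.  0. -1.] tooly [ 1.  -0.1 -0. ]
lid~1.410 r232.9 tq [0.2 0.4 0. ]
tangential -0.7 radial 4.3
```

Call:
servo_tool([
  [0,0.002,-0.001,0,0,0],
  [0,0.002,0,0,0,0],
])

```text
time_s: 6.08
tool_pos: [649.4, 96.2, 349.2]
eef_rot: [-0.023, 0.745, 0.666, -0.006]
contact_force: [-1.7, 0.7, 5.0]
grip_width: 12.0
```

Call:
servo_tool([
  [0,0.002,0,0,0,0],
  [0,0.002,0,0,0,0],
])

```text
time_s: 6.25
tool_pos: [654.3, 95.7, 349.7]
eef_rot: [-0.022, 0.745, 0.666, -0.005]
contact_force: [0.2, 1.4, 2.7]
grip_width: 11.9
```

Call:
servo_tool([
  [0,0.002,0,0,0,0],
  [0,0.002,0,0,0,0],
])

```text
time_s: 6.42
tool_pos: [659.2, 95.3, 350.0]
eef_rot: [-0.022, 0.745, 0.667, -0.004]
contact_force: [-1.1, 0.2, 2.9]
grip_width: 11.9
```

Call:
servo_tool([
  [0,0.002,0,0,0,0],
])

```text
time_s: 6.5
tool_pos: [661.7, 95.1, 350.1]
eef_rot: [-0.022, 0.745, 0.667, -0.004]
contact_force: [-0.5, 0.8, 3.4]
grip_width: 11.8
```

Call:
servo_tool([
  [0,0.002,0,0,0,0],
])

```text
time_s: 6.58
tool_pos: [664.3, 94.8, 350.2]
eef_rot: [-0.021, 0.745, 0.667, -0.003]
contact_force: [0.4, 1.3, 2.8]
grip_width: 12.0
```

```bash
python3 -c "
from h import *
lid()"
```

```text
t6.58 case [ 83.5   7.4 350.2] world [664.3  94.8 350.2] Fcase [0.3 1.3 2.8] w12.0 toolz [-0.  0. -1.] tooly [ 1.  -0.1 -0. ]
lid~1.494 r232.5 tq [ 0.2 -0.1  0.1]
tangential 0.4 radial 2.8
```

Call:
servo_tool([
  [0,0.002,0,0,0,0],
])

```text
time_s: 6.67
tool_pos: [666.8, 94.6, 350.2]
eef_rot: [-0.021, 0.745, 0.667, -0.003]
contact_force: [-4.8, 1.0, 3.3]
grip_width: 11.7
```

Call:
servo_tool([
  [0,0.002,0,0,0,0],
])

```text
time_s: 6.75
tool_pos: [667.6, 94.5, 350.2]
eef_rot: [-0.023, 0.745, 0.667, -0.004]
contact_force: [-6.6, 0.9, 6.0]
grip_width: 11.7
```

Call:
servo_tool([
  [0,0.002,0,0,0,0],
])

```text
time_s: 6.83
tool_pos: [668.0, 94.5, 350.2]
eef_rot: [-0.024, 0.745, 0.667, -0.006]
contact_force: [-6.1, 1.5, 7.1]
grip_width: 12.1
```

The force climbed at x≈667 (lid ≈1.51): that is the stop. Now I let go and retreat upward.

Call:
servo_tool([
  [0,0,0,0,0,0],
  [0,0,0,0,0,0],
  [0,0,0,0,0,0],
  [0,0,0,0,0,0],
], hand=0.42)

```text
time_s: 7.17
tool_pos: [667.8, 92.6, 347.3]
eef_rot: [-0.024, 0.746, 0.666, -0.008]
contact_force: [-1.0, 1.0, -0.4]
grip_width: 35.8
```

Call:
servo_tool([
  [0,-0.002,-0.01,0,0,0],
  [0,0,-0.02,0,0,0],
  [0,0,-0.02,0,0,0],
  [0,-0.02,-0.01,0,0,0],
  [0,-0.04,0,0,0,0],
  [0,-0.04,0,0,0,0],
  [0,-0.03,0,0,0,0],
])

```text
time_s: 7.75
tool_pos: [540.2, 103.7, 414.3]
eef_rot: [-0.021, 0.748, 0.663, -0.011]
contact_force: [0.2, -0.6, 0.4]
grip_width: 35.9
```

```bash
python3 - <<'E'
from h import *
st()
im=imaging.get_image("scene")[70:330,150:400];cv2.imwrite("pics/s2.png",cv2.resize(im,None,fx=2.3,fy=2.3,interpolation=cv2.INTER_CUBIC))
cv2.imwrite("pics/t2.png",imaging.get_image("top"))
# view: predicted pixel of bar ends for lid angles, in crop coords
r=np.hypot(230,6)
for th in(1.3,1.4,1.45,1.5,1.55):
    a=th+.026;print(th,[(proj("scene",cw(95-r*np.cos(a),y,110+r*np.sin(a)))-[150,70])*2.3 for y in(60,-60)])
for k in(44,60,77): print("knob",k,(proj("scene",cw(95-k,-115,160))-[150,70])*2.3)
go(np.array([475,-268.7,200]),ori(0,False))
E
```

```text
t7.75 case [-40.9   5.  414.3] world [540.2 103.7 414.3] Fcase [ 0.2 -0.6  0.4] w35.9 toolz [-0.  0. -1.] tooly [ 1.  -0.1 -0. ]
1.3 [array([242.2, 283.2]), array([175.2, 185.3])]
1.4 [array([214.8, 291.2]), array([149.3, 191.3])]
1.45 [array([200.7, 296.1]), array([136.1, 195.2])]
1.5 [array([186.5, 301.6]), array([122.8, 199.6])]
1.55 [array([172.2, 307.7]), array([109.4, 204.6])]
knob 44 [162.8 279.7]
knob 60 [177.2 273.6]
knob 77 [192.3 267.2]
[[-0.027,-0.001,0.015,-0.002,-0.004,-0.114],[-0.027,-0.004,0.015,-0.002,-0.004,-0.114],[-0.026,-0.007,0.015,-0.002,-0.004,-0.114],[-0.025,-0.01,0.015,-0.002,-0.004,-0.114],[-0.024,-0.013,0.015,-0.002,-0.004,-0.114],[-0.022,-0.015,0.015,-0.002,-0.004,-0.114],[-0.02,-0.018,0.015,-0.002,-0.004,-0.114],[-0.018,-0.02,0.015,-0.002,-0.004,-0.114]]
[[-0.016,-0.022,0.016,-0.002,-0.004,-0.114],[-0.013,-0.024,0.016,-0.002,-0.004,-0.114],[-0.01,-0.025,0.016,-0.002,-0.004,-0.114],[-0.007,-0.026,0.015,-0.002,-0.004,-0.114],[-0.004,-0.027,0.015,-0.002,-0.004,-0.114],[-0.001,-0.027,0.015,-0.002,-0.004,-0.114]]
```

View pics/s2.png

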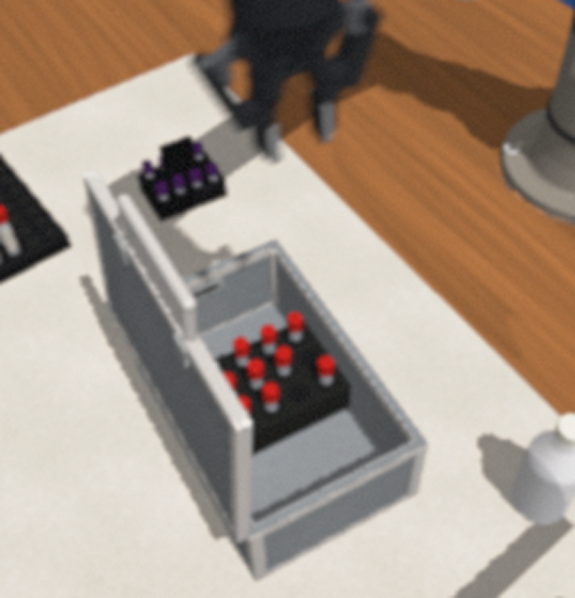

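The lid stands up with bar ends at (125,202) and (190,300), matching about 1.49 rad: up and settled after release. The bay is empty on the near-left side. On to the carrier.

Call:
servo_tool([
  [-0.027,-0.001,0.013,-0.002,-0.004,-0.114],
  [-0.027,-0.004,0.013,-0.002,-0.004,-0.114],
  [-0.026,-0.007,0.013,-0.002,-0.004,-0.114],
  [-0.025,-0.01,0.013,-0.002,-0.004,-0.114],
  [-0.024,-0.013,0.013,-0.002,-0.004,-0.114],
  [-0.022,-0.015,0.013,-0.002,-0.004,-0.114],
  [-0.02,-0.018,0.013,-0.002,-0.004,-0.114],
  [-0.018,-0.02,0.013,-0.002,-0.004,-0.114],
], hand=0.6)

```text
time_s: 8.52
tool_pos: [513.6, -110.3, 313.8]
eef_rot: [0.0, 0.352, 0.936, 0.0]
contact_force: [0.9, -0.7, 0.2]
grip_width: 51.6
```

Call:
servo_tool([
  [-0.016,-0.022,0.014,-0.002,-0.004,-0.114],
  [-0.013,-0.024,0.014,-0.002,-0.004,-0.114],
  [-0.01,-0.025,0.014,-0.002,-0.004,-0.114],
  [-0.007,-0.026,0.014,-0.002,-0.004,-0.114],
  [-0.004,-0.027,0.014,-0.002,-0.004,-0.114],
  [-0.001,-0.02,0.014,-0.002,-0.004,-0.1],
  [0,0,0,0,0,0],
  [0,0,0,0,0,0],
])

```text
time_s: 9.18
tool_pos: [498.9, -282.6, 230.0]
eef_rot: [0.015, 0.023, 1.0, -0.004]
contact_force: [0.0, 0.7, 0.7]
grip_width: 51.2
```

```bash
python3 - <<'E'
from h import *
imaging.get_image("wrist");st();print(get_state()["joints"])
c=imaging.camera_info("wrist")
im=imaging.get_image("wrist");cv2.imwrite("pics/w3.png",im);np.save("w3.npy",{k:c[k] for k in c},allow_pickle=True)
h=cv2.cvtColor(im,cv2.COLOR_BGR2HSV);m=cv2.inRange(h,(125,70,30),(165,255,255)); N,_,st_,ce=cv2.connectedComponentsWithStats(m)
for i in range(1,N):
    if st_[i,4]>20: print(ce[i],st_[i,4],ray("wrist",ce[i],50,c)[:2])
print(proj("wrist",(475,-268.7,92),c))
go(np.array([475,-268.7,130]),ori(0,False))
E
```

```text
t9.23 case [ -47.3 -383.6  230.1] world [ 498.6 -282.7  230.1] Fcase [-0.1 -0.8 -0.9] w51.5 toolz [ 0. -0. -1.] tooly [ 0.  1. -0.]
[-0.1  0.3  0.6  1.8 -0.2  1.1  2.2]
[267.9 126. ] 261 [ 437.4 -288.8]
[320.4 128.8] 274 [ 442. -243.]
[266.7 153.4] 258 [ 461.  -291.2]
[317.6 156.3] 261 [ 465.8 -245.7]
[265.4 179.4] 249 [ 484.6 -293.7]
[315.2 182.3] 256 [ 489.4 -248.1]
[264.2 204.1] 243 [ 508.  -296.2]
[312.8 206.8] 236 [ 512.8 -250.6]
[294.3 176.7]
[[0.009,0.004,0.033,-0.002,0.011,0.015],[0.009,0.004,0.033,-0.002,0.011,0.015],[0.009,0.004,0.033,-0.002,0.011,0.015]]
```

View pics/w3.png

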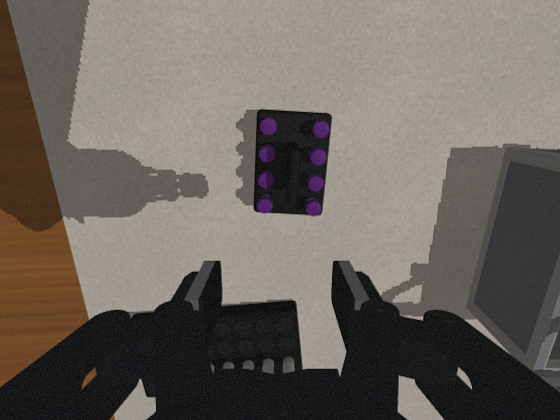

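Eight purple caps at columns 264 to 320, rows 126 to 207, put the carrier at (475.1, -269.7) with yaw -6.0°, agreeing with the top view.

```bash
python3 - <<'E'
import h;from h import *
a=np.radians(-6);h.CX=np.array([np.cos(a),np.sin(a),0]);h.CY=np.array([-np.sin(a),np.cos(a),0])
go(np.array([475.1,-269.7,135]),ori(0,False),4)
E
```

```text
[[0.007,0.003,0.024,-0.001,0.008,0.015],[0.007,0.003,0.024,-0.001,0.008,0.015],[0.007,0.003,0.024,-0.001,0.008,0.015],[0.006,0.002,0.024,-0.001,0.008,0.015]]
```

Call:
servo_tool([
  [0.007,0.003,0.024,-0.001,0.008,0.015],
  [0.007,0.003,0.024,-0.001,0.008,0.015],
  [0.007,0.003,0.024,-0.001,0.008,0.015],
  [0.006,0.002,0.02,-0.001,0.008,0.015],
  [0,0,0,0,0,0],
  [0,0,0,0,0,0],
])

```text
time_s: 9.78
tool_pos: [484.8, -262.3, 141.7]
eef_rot: [0.007, 0.049, 0.999, -0.001]
contact_force: [-0.0, -0.3, -0.9]
grip_width: 51.1
```

```bash
python3 - <<'E'
import h;from h import *
a=np.radians(-6);h.CX=np.array([np.cos(a),np.sin(a),0]);h.CY=np.array([-np.sin(a),np.cos(a),0])
st();go(np.array([475.1,-269.7,78]),ori(0,False),4)
E
```

```text
t9.78 case [ -57.8 -365.4  141.7] world [ 484.8 -262.3  141.7] Fcase [ 0.  -0.3 -0.9] w51.1 toolz [ 0. -0. -1.] tooly [ 0.1  1.  -0. ]
[[0.002,-0.002,0.016,-0.0,0.004,0.002],[0.002,-0.002,0.016,-0.0,0.004,0.002],[0.002,-0.002,0.016,-0.0,0.004,0.002],[0.002,-0.002,0.016,-0.0,0.004,0.002]]
```

Call:
servo_tool([
  [0.003,-0.0025,0.015,0,0.004,0.002],
  [0.003,-0.0025,0.015,0,0.004,0.002],
  [0.003,-0.0015,0.015,0,0.004,0.002],
  [0.001,0,0.012,0,0.002,0],
  [0,0,0,0,0,0],
])

```text
time_s: 10.2
tool_pos: [485.7, -266.7, 91.8]
eef_rot: [0.009, 0.047, 0.999, -0.002]
contact_force: [0.3, 0.6, 0.2]
grip_width: 51.1
```

```bash
python3 - <<'E'
import h;from h import *
st()
E
```

```text
t10.20 case [ -61.7 -368.8   91.8] world [ 485.7 -266.7   91.8] Fcase [0.2 0.6 0.2] w51.1 toolz [ 0. -0. -1.] tooly [ 0.1  1.  -0. ]
```

Call:
servo_tool([
  [0.012,-0.003,0.008,0,0.015,0.01],
  [0.0,0,0.003,0,0,0],
])

```text
time_s: 10.37
tool_pos: [475.5, -268.9, 82.4]
eef_rot: [0.003, 0.052, 0.999, -0.002]
contact_force: [-0.3, 0.2, -0.6]
grip_width: 51.1
```

```bash
python3 - <<'E'
import h;from h import *
st();print(get_state()["joints"].round(3).tolist(),rot().as_matrix().round(3).tolist(),get_state()["joint_efforts"])
E
```

```text
t10.37 case [ -71.6 -371.9   82.4] world [ 475.5 -268.9   82.4] Fcase [-0.3  0.2 -0.6] w51.1 toolz [ 0. -0. -1.] tooly [ 0.1  1.  -0. ]
[-0.004, 0.466, 0.554, 1.967, -0.337, 0.791, 2.207] [[-0.995, 0.103, 0.006], [0.103, 0.995, -0.005], [-0.007, -0.004, -1.0]] [ -1.1 -39.7   6.2 -20.2  -0.1  -0.2  -0. ]
```

Call:
servo_tool([
  [0,0,0,0,0,0],
  [0,0,0,0,0,0],
  [0,0,0,0,0,0],
  [0,0,0,0,0,0],
  [0,0,0,0,0,0],
], hand=0.0)

```text
time_s: 10.78
tool_pos: [476.3, -269.5, 84.0]
eef_rot: [0.005, 0.052, 0.999, -0.003]
contact_force: [-0.6, -0.4, -3.3]
grip_width: 9.2
```

Call:
servo_tool([
  [0,0,-0.015,0,0,0],
  [0,0,-0.03,0,0,0],
  [0,0,-0.035,0,0,0],
  [0,0,-0.035,0,0,0],
  [0,0,-0.035,0,0,0],
  [0,0,-0.03,0,0,0],
  [0,0,0,0,0,0],
])

```text
time_s: 11.37
tool_pos: [470.7, -265.7, 266.0]
eef_rot: [-0.003, 0.052, 0.999, 0.0]
contact_force: [0.7, -1.6, -1.7]
grip_width: 9.4
```

```bash
python3 - <<'E'
import h;from h import *
st()
p=cw(-25,86,270)
go(p,ori(0,False))
E
```

```text
t11.37 case [ -76.6 -369.2  266. ] world [ 470.7 -265.7  266. ] Fcase [ 0.8 -1.5 -1.7] w9.4 toolz [-0.  0. -1.] tooly [ 0.1  1.  -0. ]
[[-0.004,0.038,-0.0,-0.0,-0.0,-0.001],[-0.004,0.038,-0.0,-0.0,-0.0,-0.001],[-0.004,0.038,-0.0,-0.0,-0.0,-0.001],[-0.004,0.038,-0.0,-0.0,-0.0,-0.001],[-0.004,0.038,-0.0,-0.0,-0.0,-0.001],[-0.004,0.038,-0.0,-0.0,-0.0,-0.001],[-0.004,0.038,-0.0,-0.0,-0.0,-0.001],[-0.004,0.038,-0.0,-0.0,-0.0,-0.001]]
[[-0.004,0.038,-0.0,-0.0,-0.0,-0.001],[-0.004,0.038,-0.0,-0.0,-0.0,-0.001],[-0.004,0.038,-0.0,-0.0,-0.0,-0.001],[-0.004,0.038,-0.0,-0.0,-0.0,-0.001]]
```

Call:
servo_tool([
  [-0.003,0.02,-0.001,0,0,0],
  [-0.003,0.034,-0.001,0,0,0],
  [-0.004,0.036,-0.001,0,0,0],
  [-0.004,0.036,0,0,0,0],
  [-0.004,0.036,0,0,0,0],
  [-0.004,0.036,0,0,0,0],
  [-0.004,0.036,0,0,0,0],
  [-0.004,0.036,0,0,0,0],
])

```text
time_s: 12.03
tool_pos: [525.5, -2.4, 263.3]
eef_rot: [-0.005, 0.064, 0.998, -0.003]
contact_force: [2.0, 0.6, -3.1]
grip_width: 9.1
```

Call:
servo_tool([
  [-0.004,0.036,0,0,0,0],
  [-0.004,0.036,0,0,0,0],
  [-0.004,0.036,0,0,0,0],
  [-0.002,0.025,0,0,0,0],
  [0,0.012,0,0,0,0],
  [0,0,0,0,0,0],
])

```text
time_s: 12.53
tool_pos: [553.0, 158.1, 252.6]
eef_rot: [-0.012, 0.057, 0.998, -0.002]
contact_force: [-0.4, 0.7, -2.9]
grip_width: 9.2
```

```bash
python3 - <<'E'
import h;from h import *
st()
p=cw(-25,86,170)
go(p,ori(0,False))
E
```

```text
t12.53 case [-33.1  60.4 252.6] world [553.  158.1 252.6] Fcase [-0.5  0.6 -2.9] w9.2 toolz [-0. -0. -1.] tooly [ 0.1  1.  -0. ]
[[-0.003,0.009,0.027,-0.002,-0.008,-0.008],[-0.003,0.009,0.027,-0.002,-0.008,-0.008],[-0.003,0.009,0.028,-0.002,-0.008,-0.008]]
```

Call:
servo_tool([
  [-0.003,0.012,0.01,-0.002,-0.012,-0.008],
  [-0.003,0.012,0.02,-0.002,-0.008,-0.008],
  [-0.002,0.004,0.02,0,-0.008,0],
  [0,0,0.01,0,0,0],
  [0,0,0,0,0,0],
])

```text
time_s: 12.95
tool_pos: [562.2, 175.4, 188.1]
eef_rot: [0.001, 0.052, 0.999, -0.005]
contact_force: [-0.3, -1.3, -3.3]
grip_width: 9.0
```

```bash
python3 - <<'E'
import h;from h import *
st()
go(cw(-27,86,110),ori(0,False))
E
```

```text
t12.95 case [-25.5  78.4 188.1] world [562.2 175.4 188.1] Fcase [-0.2 -1.3 -3.3] w9.0 toolz [ 0. -0. -1.] tooly [ 0.1  1.  -0. ]
[[0.001,0.003,0.026,-0.003,0.001,-0.005],[0.001,0.003,0.026,-0.003,0.001,-0.005],[0.001,0.003,0.026,-0.003,0.001,-0.005]]
```

Call:
servo_tool([
  [0,0.01,0.01,-0.003,0,-0.005],
  [0,0.002,0.022,-0.003,0,-0.005],
  [0,0,0.022,0,0,0],
  [0,0,0.02,0,0,0],
  [0,0,0,0,0,0],
  [0,0,0,0,0,0],
])

```text
time_s: 13.45
tool_pos: [567.0, 181.6, 114.4]
eef_rot: [0.003, 0.052, 0.999, -0.001]
contact_force: [1.1, 0.1, -1.2]
grip_width: 9.0
```

```bash
python3 - <<'E'
import h;from h import *
st()
go(cw(-27,86,93),ori(0,False))
E
```

```text
t13.45 case [-21.3  85.  114.4] world [567.  181.6 114.4] Fcase [ 1.1  0.2 -1.2] w9.0 toolz [ 0. -0. -1.] tooly [ 0.1  1.  -0. ]
[[0.006,0.001,0.021,-0.002,0.007,-0.013]]
```

Call:
servo_tool([
  [0.002,0,0.007,0,0.006,0],
  [0,0,0.006,0,0,0],
  [0,0,0.004,0,0,0],
  [0,0,0,0,0,0],
])

```text
time_s: 13.78
tool_pos: [567.8, 181.7, 100.1]
eef_rot: [0.003, 0.053, 0.999, 0.0]
contact_force: [0.1, -0.3, -4.4]
grip_width: 8.9
```

Call:
servo_tool([
  [0,0,0.003,0,0,0],
  [0,0,0.003,0,0,0],
])

```text
time_s: 13.95
tool_pos: [569.0, 182.0, 95.2]
eef_rot: [0.005, 0.053, 0.999, 0.001]
contact_force: [-0.1, 0.3, -2.9]
grip_width: 9.0
```

```bash
python3 - <<'E'
import h;from h import *
st()
E
```

```text
t13.95 case [-19.4  85.6  95.2] world [569.  182.   95.2] Fcase [-0.1  0.3 -2.9] w9.0 toolz [ 0.  0. -1.] tooly [0.1 1.  0. ]
```

Call:
servo_tool([
  [0,0,0.003,0,0,0],
  [0,0,0.002,0,0,0],
])

```text
time_s: 14.12
tool_pos: [569.6, 182.5, 91.8]
eef_rot: [0.005, 0.053, 0.999, 0.002]
contact_force: [-8.3, -1.2, 20.2]
grip_width: 9.1
```

Call:
servo_tool([
  [0,0,0.002,0,0,0],
  [0,0,0,0,0,0],
])

```text
time_s: 14.28
tool_pos: [569.9, 182.5, 92.6]
eef_rot: [0.004, 0.053, 0.999, 0.002]
contact_force: [0.1, 0.1, -2.2]
grip_width: 8.9
```

Floor contact felt at z≈92, as expected (84 + 8). I release and retreat straight up.

Call:
servo_tool([
  [0,0,0.001,0,0,0],
  [0,0,0,0,0,0],
  [0,0,0,0,0,0],
  [0,0,0,0,0,0],
], hand=0.4)

```text
time_s: 14.62
tool_pos: [572.0, 183.3, 93.1]
eef_rot: [0.007, 0.053, 0.999, 0.003]
contact_force: [-0.3, 0.4, -0.0]
grip_width: 33.7
```

Call:
servo_tool([
  [0,0,-0.01,0,0,0],
  [0,0,-0.02,0,0,0],
  [0,0,-0.03,0,0,0],
  [0,0,-0.035,0,0,0],
  [0.01,0,-0.035,0,0,0],
  [0.02,0,-0.03,0,0,0],
  [0.03,0,0,0,0,0],
  [0,0,0,0,0,0],
])

```text
time_s: 15.28
tool_pos: [508.8, 187.9, 262.3]
eef_rot: [0.006, 0.055, 0.998, 0.003]
contact_force: [-0.9, -0.8, -1.4]
grip_width: 34.3
```

```bash
python3 - <<'E'
import h;from h import *
st()
c=imaging.camera_info("wrist");im=imaging.get_image("wrist");cv2.imwrite("pics/w4.png",im)
for x in (18,51): print("knob",x,proj("wrist",cw(x,-115,160),c))
h_=cv2.cvtColor(im,cv2.COLOR_BGR2HSV);m=cv2.inRange(h_,(125,70,30),(165,255,255)); N,_,s_,ce=cv2.connectedComponentsWithStats(m)
for i in range(1,N):
    if s_[i,4]>20: print(ce[i],s_[i,4],cs(ray("wrist",ce[i],58,c)))
st()
E
```

```text
t15.28 case [-79.9  86.  262.3] world [508.8 187.9 262.3] Fcase [-0.9 -0.8 -1.4] w34.3 toolz [ 0.  0. -1.] tooly [0.1 1.  0. ]
knob 18 [ 25.2 345.4]
knob 51 [ 34.8 379.3]
[254.7 216.3] 243 [-54.3  64.1  58. ]
[299.6 216.3] 237 [-53.4 110.2  58. ]
[255.1 238.4] 223 [-30.2  63.7  58. ]
[299.2 238.2] 228 [-29.4 109.8  58. ]
[255.6 259.4] 216 [-6.2 63.3 58. ]
[298.8 259.5] 219 [ -5.1 109.3  58. ]
[256.2 278.6] 189 [16.5 63.  58. ]
[298.4 279. ] 202 [ 17.9 108.9  58. ]
t15.33 case [-76.3  86.1 263.6] world [512.3 187.6 263.6] Fcase [1.3 0.6 0.4] w34.5 toolz [ 0.  0. -1.] tooly [0.1 1.  0. ]
```

View pics/w4.png

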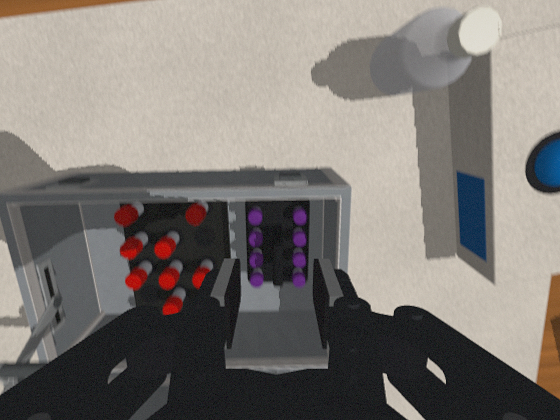

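The carrier stands in the bay: caps centred at case (-18, 86), in columns 255 to 300, and upright. The stay link is at the left edge near (45,330). I'll move over to it with closed fingers and a 25° lean.

```bash
python3 - <<'E'
from h import *
go(cw(-40,-110,290),ori(np.radians(25),False))
E
```

```text
[[-0.007,-0.033,-0.005,0.0,-0.07,-0.003],[-0.007,-0.033,-0.004,0.0,-0.07,-0.003],[-0.007,-0.033,-0.004,0.0,-0.07,-0.003],[-0.007,-0.033,-0.003,0.0,-0.07,-0.003],[-0.007,-0.033,-0.002,0.0,-0.07,-0.003],[-0.007,-0.033,-0.002,0.0,-0.07,-0.003]]
```

Call:
servo_tool([
  [-0.007,-0.033,-0.005,0,-0.07,-0.003],
  [-0.007,-0.033,-0.005,0,-0.07,-0.003],
  [-0.007,-0.033,-0.005,0,-0.07,-0.003],
  [-0.007,-0.033,-0.004,0,-0.07,-0.003],
  [-0.007,-0.033,-0.003,0,-0.07,-0.003],
  [-0.007,-0.03,-0.003,0,-0.07,-0.003],
  [0,0,0,0,0,0],
  [0,0,0,0,0,0],
], hand=0.0)

```text
time_s: 16.0
tool_pos: [533.4, -18.9, 297.8]
eef_rot: [0.229, 0.045, 0.972, -0.009]
contact_force: [0.4, 0.3, 0.3]
grip_width: 0.2
```

```bash
python3 - <<'E'
from h import *
imaging.get_image("wrist");st()
c=imaging.camera_info("wrist");im=imaging.get_image("wrist");cv2.imwrite("pics/w5.png",im);np.savez("w5.npz",R=c["R"],t=c["t"],mtx=c["mtx"])
for x in (18,35,51): print("knob",x,proj("wrist",cw(x,-115,160),c))
print("cam",cs(-c["R"].T@c["t"]))
E
```

```text
t16.05 case [ -36.6 -118.3  297.6] world [533.3 -19.5 297.6] Fcase [ 0.2 -0.5 -0. ] w0.0 toolz [ 0.4 -0.  -0.9] tooly [0.1 1.  0. ]
knob 18 [280.4 194. ]
knob 35 [280.3 209.3]
knob 51 [280.2 222.7]
cam [-153.6 -118.4  374.2]
```

View pics/w5.png

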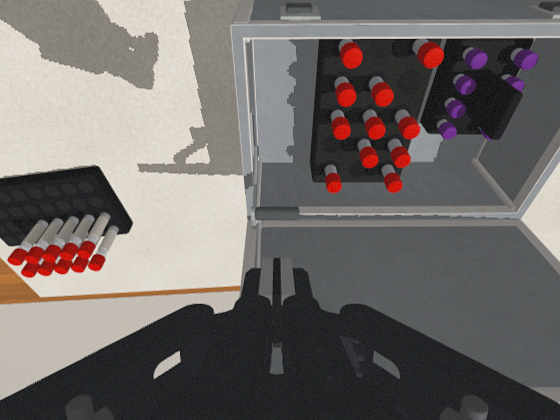

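The dark knob pin spans (258,213) to (299,213). With z=160 that gives case x≈39, y≈-115, 56 mm in front of the hinge, in the stated range. It lies straight across the stay line, so the joint looks locked. I go in behind it along the finger axis.

```bash
python3 - <<'E'
from h import *
c=dict(np.load("w5.npz"));print(cs(ray("wrist",(278.5,213),160,c)))
R=ori(np.radians(25),False)
go(cw(14,-110,272),R); print("then along tool z 120 to",cw(65,-110,163))
E
```

```text
[  39.3 -116.6  160. ]
[[-0.017,0.003,0.023,0.001,0.012,-0.0],[-0.017,0.003,0.022,0.001,0.012,-0.0]]
then along tool z 120 to [635.3 -20.4 163. ]
```

Call:
servo_tool([
  [-0.017,0.004,0.02,0.001,0.012,0],
  [-0.017,0.004,0.018,0.001,0.012,0],
  [0,0,0,0,0,0],
  [0,0,0,0,0,0],
])

```text
time_s: 16.43
tool_pos: [585.5, -8.2, 277.9]
eef_rot: [0.216, 0.041, 0.976, -0.009]
contact_force: [0.3, -0.2, 0.6]
grip_width: -0.1
```

```bash
python3 - <<'E'
from h import *
st();R=rot().as_matrix();print(np.degrees(np.arcsin(R[:,2]@CX)))
go(cw(65,-110,163),ori(np.radians(25),False))
E
```

```text
t16.43 case [  14.3 -102.3  277.9] world [585.5  -8.2 277.9] Fcase [ 0.3 -0.2  0.6] w-0.1 toolz [ 0.4 -0.  -0.9] tooly [0.1 1.  0. ]
24.953993121846914
[[0.001,-0.002,0.031,0.001,-0.0,0.002],[0.001,-0.002,0.031,0.001,-0.0,0.002],[0.001,-0.002,0.031,0.001,-0.0,0.002],[0.001,-0.002,0.031,0.001,-0.0,0.002]]
```

Call:
servo_tool([
  [0.001,-0.004,0.018,0.001,0,0.002],
  [0.001,-0.003,0.02,0.001,0,0.002],
  [0,0,0.02,0,0,0],
  [0,0,0.008,0,0,0],
  [0,0,0,0,0,0],
  [0,0,0,0,0,0],
])

```text
time_s: 16.93
tool_pos: [612.7, -9.6, 215.4]
eef_rot: [0.215, 0.037, 0.976, -0.008]
contact_force: [0.5, 0.7, -0.9]
grip_width: 0.1
```

```bash
python3 - <<'E'
from h import *
st();R=rot().as_matrix();print(np.degrees(np.arcsin(R[:,2]@CX)))
go(cw(65,-110,163),ori(np.radians(25),False))
E
```

```text
t16.93 case [  41.6 -101.3  215.4] world [612.7  -9.6 215.4] Fcase [ 0.5  0.7 -0.9] w0.1 toolz [ 0.4 -0.  -0.9] tooly [ 0.1  1.  -0. ]
24.84761125124687
[[0.0,-0.005,0.029,0.003,-0.001,0.007],[0.0,-0.004,0.029,0.003,-0.001,0.007]]
```

Call:
servo_tool([
  [0,-0.009,0.01,0.003,0,0.01],
  [0,-0.003,0.015,0,0,0],
  [0,0,0.015,0,0,0],
  [0,0,0.01,0,0,0],
  [0,0,0,0,0,0],
])

```text
time_s: 17.35
tool_pos: [631.5, -20.1, 173.4]
eef_rot: [0.215, 0.041, 0.976, -0.005]
contact_force: [-1.2, -0.4, 0.3]
grip_width: -0.1
```

```bash
python3 - <<'E'
from h import *
st();R=rot().as_matrix();print(np.degrees(np.arcsin(R[:,2]@CX)))
E
```

```text
t17.35 case [  61.2 -110.   173.4] world [631.5 -20.1 173.4] Fcase [-1.2 -0.5  0.3] w-0.1 toolz [ 0.4 -0.  -0.9] tooly [0.1 1.  0. ]
24.780096908708604
```

Call:
servo_tool([
  [0,0,0.008,0,0,0],
  [0,0,0.002,0,0,0],
  [0.0045,0,-0.002,0,0,0],
  [0.0045,0,-0.002,0,0,0],
])

```text
time_s: 17.68
tool_pos: [620.2, -19.2, 164.1]
eef_rot: [0.209, 0.042, 0.977, -0.003]
contact_force: [1.7, -0.9, 0.3]
grip_width: -0.2
```

```bash
python3 - <<'E'
from h import *
st()
E
```

```text
t17.68 case [  49.9 -110.1  164.1] world [620.2 -19.2 164.1] Fcase [ 1.8 -0.7  0.3] w-0.2 toolz [ 0.4 -0.  -0.9] tooly [0.1 1.  0. ]
```

Call:
servo_tool([
  [0.0036,0,-0.0017,0,0,0],
  [0.0036,0,-0.0017,0,0,0],
  [0.0036,0,-0.0017,0,0,0],
])

```text
time_s: 17.93
tool_pos: [610.0, -17.5, 168.2]
eef_rot: [0.214, 0.042, 0.976, -0.003]
contact_force: [2.6, -1.1, -0.5]
grip_width: -0.2
```

Call:
servo_tool([
  [0.0036,0,-0.0017,0,0,0],
  [0.0036,0,-0.0017,0,0,0],
  [0.0036,0,-0.0017,0,0,0],
])

```text
time_s: 18.18
tool_pos: [598.6, -16.1, 170.3]
eef_rot: [0.216, 0.042, 0.975, -0.002]
contact_force: [3.5, -1.4, -1.1]
grip_width: 0.5
```

```bash
python3 - <<'E'
from h import *
st()
E
```

```text
t18.18 case [  28.1 -109.   170.3] world [598.6 -16.1 170.3] Fcase [ 3.6 -1.1 -1.1] w0.5 toolz [ 0.4 -0.  -0.9] tooly [0.1 1.  0. ]
```

Call:
servo_tool([
  [0.0036,0,0.0,0,0,0],
  [0.0036,0,-0.0005,0,0,0],
  [0.0036,0,-0.001,0,0,0],
])

```text
time_s: 18.43
tool_pos: [589.6, -15.3, 169.4]
eef_rot: [0.219, 0.042, 0.975, -0.002]
contact_force: [3.1, 0.3, -0.7]
grip_width: 0.1
```

Call:
servo_tool([
  [0.0036,0,-0.001,0,0,0],
  [0.0036,0,-0.001,0,0,0],
  [0.0036,0,-0.001,0,0,0],
])

```text
time_s: 18.68
tool_pos: [576.7, -14.1, 166.4]
eef_rot: [0.218, 0.042, 0.975, -0.002]
contact_force: [2.8, -0.7, -0.8]
grip_width: 0.2
```

```bash
python3 - <<'E'
from h import *
st()
im=imaging.get_image("scene");cv2.imwrite("pics/s3.png",im)
h_=cv2.cvtColor(im,cv2.COLOR_BGR2HSV)
r=np.hypot(230,6)
for th in(1.3,1.35,1.4,1.45,1.5):
    a=th+.026;print(th,[proj("scene",cw(95-r*np.cos(a),y,110+r*np.sin(a))) for y in(60,-60)])
E
```

```text
t18.68 case [   6.1 -109.   166.4] world [576.7 -14.1 166.4] Fcase [ 2.8 -0.4 -0.8] w0.2 toolz [ 0.4 -0.  -0.9] tooly [0.1 1.  0. ]
1.3 [array([255.3, 193.1]), array([226.2, 150.6])]
1.35 [array([249.4, 194.7]), array([220.6, 151.7])]
1.4 [array([243.4, 196.6]), array([214.9, 153.2])]
1.45 [array([237.3, 198.8]), array([209.2, 154.9])]
1.5 [array([231.1, 201.1]), array([203.4, 156.8])]
```

Call:
servo_tool([
  [0.0036,0,-0.001,0,0,0],
  [0.0036,0,-0.001,0,0,0],
  [0,0,0,0,0,0],
  [0,0,0,0,0,0],
  [0,0,0,0,0,0],
])

```text
time_s: 19.15
tool_pos: [566.1, -13.0, 163.6]
eef_rot: [0.216, 0.041, 0.975, -0.002]
contact_force: [2.2, -0.5, 0.4]
grip_width: -0.1
```

```bash
python3 - <<'E'
from h import *
st()
a=imaging.get_image("wrist");b=imaging.get_image("scene")[100:310,180:390]
c=cv2.resize(b,None,fx=1.9,fy=2,interpolation=cv2.INTER_CUBIC)
cv2.imwrite("pics/m6.png",np.hstack([a[:,160:560],c[:420]]))
print((proj("scene",cw(-15,-115,160))-[180,100])*[1.9,2]+[400,0],proj("wrist",cw(-15,-115,155)))
E
```

```text
t19.15 case [  -4.5 -108.9  163.6] world [566.1 -13.  163.6] Fcase [ 2.2 -0.3  0.4] w-0.1 toolz [ 0.4 -0.  -0.9] tooly [0.1 1.  0. ]
[525.7 161.6] [262.  267.3]
```

View pics/m6.png

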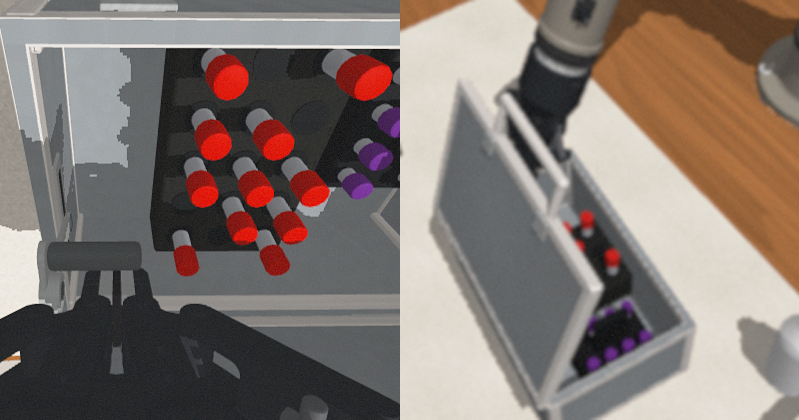

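The wrist half shows the knob at (95,255), held in front of the fingers about 55 mm forward. In the scene half the bar ends at (508,97) and (564,188) put the lid at ≈1.2 rad, so the stay is broken with the lid up. I back out along the finger axis.

Call:
servo_tool([
  [0,0,-0.01,0,0,0],
  [0,0,-0.02,0,0,0],
  [0,0,-0.03,0,0,0],
  [0,0,-0.035,0,0,0],
  [0,0,-0.035,0,0,0],
  [0,0,-0.035,0,0,0],
  [0,0,-0.03,0,0,0],
  [0,0,0,0,0,0],
])

```text
time_s: 19.92
tool_pos: [474.6, -9.8, 341.0]
eef_rot: [0.205, 0.042, 0.978, -0.008]
contact_force: [0.9, 0.3, 0.8]
grip_width: -0.4
```

```bash
python3 - <<'E'
from h import *
st()
im=imaging.get_image("scene");cv2.imwrite("pics/s4.png",im)
b=cv2.imread("pics/s3.png")
go(cw(-30,0,395),ori(0,True))
E
```

```text
t19.92 case [ -96.  -113.9  341. ] world [474.6  -9.8 341. ] Fcase [0.9 0.4 0.8] w-0.4 toolz [ 0.4 -0.  -0.9] tooly [0.1 1.  0. ]
[[-0.006,0.008,-0.002,0.023,0.023,0.111],[-0.005,0.009,-0.002,0.023,0.023,0.111],[-0.004,0.009,-0.002,0.023,0.023,0.111],[-0.003,0.009,-0.003,0.023,0.023,0.111],[-0.002,0.01,-0.003,0.023,0.023,0.111],[-0.001,0.01,-0.003,0.023,0.023,0.111],[0.001,0.01,-0.003,0.023,0.023,0.111],[0.002,0.009,-0.004,0.023,0.023,0.111]]
[[0.003,0.009,-0.004,0.023,0.023,0.111],[0.004,0.009,-0.004,0.023,0.023,0.111],[0.005,0.008,-0.004,0.023,0.023,0.111],[0.006,0.007,-0.004,0.023,0.023,0.111],[0.007,0.007,-0.004,0.023,0.023,0.111],[0.007,0.006,-0.004,0.023,0.023,0.111]]
```

Call:
servo_tool([
  [-0.006,0.008,-0.01,0.023,0.023,0.111],
  [-0.005,0.009,-0.01,0.023,0.023,0.111],
  [-0.004,0.009,-0.01,0.023,0.023,0.111],
  [-0.003,0.009,-0.006,0.023,0.023,0.111],
  [-0.002,0.01,-0.003,0.023,0.023,0.111],
  [-0.001,0.01,-0.003,0.023,0.023,0.111],
  [0.001,0.01,-0.003,0.023,0.023,0.111],
  [0.002,0.009,-0.004,0.023,0.023,0.111],
], hand=0.42)

```text
time_s: 20.63
tool_pos: [500.8, 50.6, 380.9]
eef_rot: [0.076, 0.496, 0.865, -0.016]
contact_force: [-0.8, -0.8, 0.6]
grip_width: 36.0
```

Call:
servo_tool([
  [0.003,0.009,-0.004,0.023,0.023,0.111],
  [0.004,0.009,-0.004,0.023,0.023,0.111],
  [0.005,0.008,-0.003,0.023,0.023,0.111],
  [0.006,0.007,0,0.023,0.023,0.111],
  [0.007,0.007,0,0.023,0.023,0.111],
  [0.006,0.004,0,0.02,0.02,0.1],
  [0,0,0,0,0,0],
  [0,0,0,0,0,0],
])

```text
time_s: 21.3
tool_pos: [534.3, 95.7, 372.0]
eef_rot: [-0.024, 0.763, 0.645, -0.034]
contact_force: [-0.7, 0.1, 0.1]
grip_width: 35.8
```

```bash
python3 - <<'E'
from h import *
imaging.get_image("wrist");st()
c=imaging.camera_info("wrist");im=imaging.get_image("wrist")
sc=imaging.get_image("scene")[100:310,180:390]
cv2.imwrite("pics/m7.png",np.hstack([im[:,:400],cv2.resize(sc,None,fx=1.9,fy=2,interpolation=cv2.INTER_CUBIC)]))
r=np.hypot(230,6)
for th in(1.1,1.15,1.2,1.25,1.3):
    a=th+.026;X=[cw(95-r*np.cos(a),y,110+r*np.sin(a)) for y in(60,-60)]
    print(th,cs(X[0]),*[proj("wrist",x,c) for x in X],*[(proj("scene",x)-[180,100])*[1.9,2]+[400,0] for x in X])
E
```

```text
t21.35 case [-46.4  -3.5 371.7] world [534.   95.8 371.7] Fcase [ 0.3 -0.1 -0.1] w36.0 toolz [-0.1 -0.  -1. ] tooly [ 1.  -0.2 -0.1]
1.1 [ -4.   60.  317.7] [360.5 126.5] [361.  331.9] [584.7 178.4] [527.7  96.8]
1.15 [  6.5  60.  322.4] [384.4 125.2] [380.6 336.7] [574.8 179.6] [518.1  97.1]
1.2 [ 17.2  60.  326.5] [410.1 123.7] [401.4 341.1] [564.6 181.3] [508.3  98. ]
1.25 [ 28.2  60.  330.2] [437.6 122.1] [423.5 345.2] [554.  183.5] [498.1  99.3]
1.3 [ 39.2  60.  333.2] [466.6 120.3] [446.5 348.7] [543.1 186.2] [487.7 101.1]
```

View pics/m7.png

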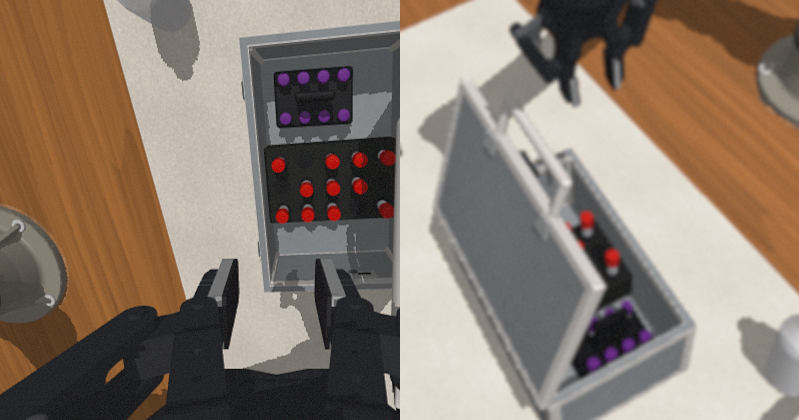

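Lid bar at (565,187) in the scene half, with its left edge at column ≈397 in the wrist half: the lid is at ≈1.2 rad, so the bar is at case (17, 0, 326). I straighten the tool and move above it.

```bash
python3 - <<'E'
from h import *
go(cw(17,3,376),ori(0,True),4)
E
```

```text
[[0.003,0.016,-0.002,-0.02,0.004,-0.019],[0.002,0.016,-0.002,-0.02,0.004,-0.019],[0.002,0.016,-0.001,-0.02,0.004,-0.019],[0.002,0.016,-0.001,-0.02,0.004,-0.019]]
```

Call:
servo_tool([
  [0.003,0.014,-0.003,-0.02,0.004,-0.019],
  [0.002,0.015,-0.003,-0.02,0.004,-0.019],
  [0.002,0.015,-0.002,-0.02,0.004,-0.019],
  [0.002,0.013,-0.002,-0.02,0.004,-0.019],
  [0,0,0,0,0,0],
  [0,0,0,0,0,0],
])

```text
time_s: 21.95
tool_pos: [590.6, 96.2, 382.0]
eef_rot: [0.001, 0.734, 0.679, 0.002]
contact_force: [-0.3, -0.8, 0.1]
grip_width: 35.7
```

```bash
python3 - <<'E'
from h import *
imaging.get_image("wrist");st()
c=imaging.camera_info("wrist");im=imaging.get_image("wrist");cv2.imwrite("pics/w8.png",im)
r=np.hypot(230,6)
for th in(1.15,1.2,1.25):
    a=th+.026;X=[cw(95-r*np.cos(a),y,110+r*np.sin(a)) for y in(60,20,-60)]
    print(th,*[proj("wrist",x,c) for x in X])
g=cv2.cvtColor(im,cv2.COLOR_BGR2GRAY)
for row in(140,170,200,230): print(row,"cols 200-400 step4",g[row,200:400:4].tolist())
go(cw(17,3,336),ori(0,True),3)
E
```

```text
t22.00 case [  9.9   2.1 382.1] world [590.6  96.2 382.1] Fcase [-0.1  0.8 -0.6] w35.6 toolz [ 0.  0. -1.] tooly [ 1.  -0.1  0. ]
1.15 [271.2 145. ] [270.7 216.7] [269.9 337.5]
1.2 [291.6 145.8] [289.9 219. ] [287.  341.9]
1.25 [313.2 146.5] [310.1 221.1] [305.  345.8]
140 cols 200-400 step4 [59, 63, 57, 82, 116, 117, 70, 72, 75, 77, 75, 74, 71, 67, 71, 72, 69, 75, 78, 74, 73, 148, 165, 170, 158, 130, 130, 131, 128, 124, 158, 131, 126, 88, 75, 78, 78, 74, 76, 77, 154, 170, 171, 169, 168, 171, 176, 169, 168, 171]
170 cols 200-400 step4 [63, 51, 47, 69, 60, 60, 38, 32, 35, 35, 33, 32, 34, 32, 36, 34, 56, 64, 55, 36, 118, 151, 165, 166, 156, 130, 157, 162, 155, 158, 147, 89, 76, 79, 79, 77, 75, 80, 76, 135, 169, 170, 169, 174, 167, 170, 169, 163, 165, 166]
200 cols 200-400 step4 [61, 61, 23, 31, 33, 36, 36, 32, 28, 63, 61, 58, 31, 33, 23, 38, 52, 65, 58, 33, 123, 153, 165, 163, 155, 112, 155, 153, 162, 153, 104, 78, 77, 80, 77, 78, 77, 77, 73, 173, 167, 167, 176, 167, 170, 173, 170, 168, 174, 170]
230 cols 200-400 step4 [78, 59, 58, 59, 69, 70, 71, 71, 72, 71, 69, 70, 70, 68, 73, 73, 68, 71, 70, 68, 127, 154, 162, 163, 149, 117, 160, 152, 161, 150, 107, 75, 81, 79, 80, 80, 78, 75, 122, 168, 169, 163, 160, 164, 162, 167, 170, 168, 167, 165]
[[0.0,0.002,0.015,0.001,-0.001,0.004],[0.0,0.002,0.015,0.001,-0.001,0.004],[0.0,0.002,0.015,0.001,-0.001,0.004]]
```

Call:
servo_tool([
  [0,0.008,0.008,0,0,0.004],
  [0,0,0.012,0,0,0],
  [0,0,0,0,0,0],
])

```text
time_s: 22.3
tool_pos: [597.9, 95.8, 360.8]
eef_rot: [0.0, 0.736, 0.677, 0.002]
contact_force: [0.6, 0.6, -0.6]
grip_width: 36.1
```

```bash
python3 - <<'E'
from h import *
st()
E
```

```text
t22.30 case [ 17.2   2.4 360.8] world [597.9  95.8 360.8] Fcase [ 0.5  0.7 -0.6] w36.1 toolz [ 0.  0. -1.] tooly [ 1.  -0.1  0. ]
```

Call:
servo_tool([
  [0,0,0.012,0,0,0],
  [0,0,0.013,0,0,0],
  [0,0,0.001,0,0,0],
  [0,0,0,0,0,0],
])

```text
time_s: 22.63
tool_pos: [596.6, 95.7, 331.3]
eef_rot: [-0.001, 0.736, 0.677, 0.001]
contact_force: [-0.3, 0.1, 0.0]
grip_width: 35.8
```

Call:
servo_tool([
  [0,0,0,0,0,0],
  [0,0,0,0,0,0],
  [0,0,0,0,0,0],
  [0,0,0,0,0,0],
], hand=0.134)

```text
time_s: 22.97
tool_pos: [596.7, 95.7, 331.6]
eef_rot: [-0.001, 0.736, 0.677, 0.0]
contact_force: [0.8, -0.2, -2.5]
grip_width: 11.7
```

```bash
python3 - <<'E'
from h import *
lid()
E
```

```text
t22.97 case [ 16.    2.2 331.6] world [596.7  95.7 331.6] Fcase [ 0.8 -0.1 -2.5] w11.7 toolz [-0.  0. -1.] tooly [ 1.  -0.1 -0. ]
lid~1.191 r227.7 tq [ 0. -0. -0.]
tangential -0.1 radial -2.6
```

Call:
servo_tool([
  [0,-0.009,0.0035,0,0,0],
  [0,-0.0095,0.0045,0,0,0],
  [0,-0.01,0.005,0,0,0],
  [0,-0.01,0.0055,0,0,0],
])

```text
time_s: 23.3
tool_pos: [563.1, 98.7, 316.6]
eef_rot: [0.004, 0.736, 0.677, 0.006]
contact_force: [1.5, 0.3, 0.7]
grip_width: 11.6
```

```bash
sed -i 's/\[0,0,8\.\]/[0,0,5.5]/' h.py; cat >> h.py <<'E'
def nxt(n,step=.05):
    s=get_state(); c=cs(s["tool_pos"]+rot().apply([0,0,5.5])); th=np.arctan2(c[2]-110,95-c[0]); r=np.hypot(230,6); q=c[[0,2]]
    for k in range(1,n+1):
        a=th-step*k; b=np.array([95-r*np.cos(a),110+r*np.sin(a)]); d=b-q; q=b; print("[0,%.4f,%.4f,0,0,0]"%(d[0]/1e3,-d[1]/1e3),end=",")
    print()
E
python3 - <<'E'
from h import *
lid();nxt(6)
E
```

```text
t23.30 case [-17.7   2.1 316.6] world [563.1  98.7 316.6] Fcase [1.5 0.4 0.7] w11.6 toolz [ 0.  0. -1.] tooly [ 1.  -0.1  0. ]
lid~1.034 r230.5 tq [-0.  -0.3 -0. ]
tangential 1.6 radial -0.1
[0,-0.0097,0.0062,0,0,0],[0,-0.0096,0.0064,0,0,0],[0,-0.0093,0.0068,0,0,0],[0,-0.0089,0.0073,0,0,0],[0,-0.0085,0.0077,0,0,0],[0,-0.0081,0.0081,0,0,0],
```

Call:
servo_tool([
  [0,-0.0095,0.006,0,0,0],
  [0,-0.0095,0.0065,0,0,0],
  [0,-0.0095,0.007,0,0,0],
  [0,-0.009,0.0075,0,0,0],
  [0,-0.0085,0.008,0,0,0],
])

```text
time_s: 23.72
tool_pos: [520.2, 102.6, 285.6]
eef_rot: [0.007, 0.737, 0.676, 0.013]
contact_force: [-0.1, -0.3, 0.8]
grip_width: 11.5
```

```bash
python3 - <<'E'
from h import *
lid();nxt(6)
E
```

```text
t23.72 case [-60.7   2.1 285.6] world [520.2 102.6 285.6] Fcase [-0.1 -0.3  0.8] w11.5 toolz [ 0.  0. -1.] tooly [ 1.  -0.1  0. ]
lid~0.804 r230.5 tq [-0.1 -0.  -0. ]
tangential 0.5 radial 0.7
[0,-0.0080,0.0083,0,0,0],[0,-0.0079,0.0084,0,0,0],[0,-0.0075,0.0088,0,0,0],[0,-0.0070,0.0091,0,0,0],[0,-0.0065,0.0095,0,0,0],[0,-0.0061,0.0098,0,0,0],
```

Call:
servo_tool([
  [0,-0.008,0.008,0,0,0],
  [0,-0.008,0.0085,0,0,0],
  [0,-0.0075,0.009,0,0,0],
  [0,-0.007,0.009,0,0,0],
  [0,-0.0065,0.0095,0,0,0],
])

```text
time_s: 24.13
tool_pos: [485.0, 105.8, 243.8]
eef_rot: [0.009, 0.737, 0.676, 0.017]
contact_force: [-0.5, -0.7, 0.3]
grip_width: 11.5
```

```bash
python3 - <<'E'
from h import *
lid();nxt(6)
E
```

```text
t24.13 case [-96.1   2.1 243.8] world [485.  105.8 243.8] Fcase [-0.5 -0.7  0.3] w11.5 toolz [ 0.  0. -1.] tooly [ 1.  -0.1  0. ]
lid~0.566 r230.0 tq [-0.1  0.2 -0. ]
tangential -0.0 radial 0.5
[0,-0.0062,0.0097,0,0,0],[0,-0.0057,0.0100,0,0,0],[0,-0.0052,0.0103,0,0,0],[0,-0.0047,0.0105,0,0,0],[0,-0.0041,0.0107,0,0,0],[0,-0.0036,0.0109,0,0,0],
```

Call:
servo_tool([
  [0,-0.006,0.0095,0,0,0],
  [0,-0.0057,0.01,0,0,0],
  [0,-0.005,0.01,0,0,0],
  [0,-0.0045,0.0105,0,0,0],
  [0,-0.004,0.0105,0,0,0],
])

```text
time_s: 24.55
tool_pos: [458.9, 108.1, 190.4]
eef_rot: [0.008, 0.737, 0.675, 0.017]
contact_force: [-0.4, -0.4, -0.3]
grip_width: 11.4
```

```bash
python3 - <<'E'
from h import *
lid();nxt(6)
E
```

```text
t24.55 case [-122.3    2.   190.4] world [458.9 108.1 190.4] Fcase [-0.4 -0.4 -0.3] w11.4 toolz [ 0.  0. -1.] tooly [ 1.  -0.1  0. ]
lid~0.306 r229.7 tq [-0.1  0.1  0.1]
tangential -0.4 radial 0.2
[0,-0.0039,0.0108,0,0,0],[0,-0.0029,0.0111,0,0,0],[0,-0.0024,0.0113,0,0,0],[0,-0.0018,0.0114,0,0,0],[0,-0.0012,0.0114,0,0,0],[0,-0.0007,0.0115,0,0,0],
```

Call:
servo_tool([
  [0,-0.0035,0.0105,0,0,0],
  [0,-0.003,0.011,0,0,0],
  [0,-0.0025,0.011,0,0,0],
  [0,-0.002,0.01,0,0,0],
  [0,-0.001,0.007,0,0,0],
])

```text
time_s: 24.97
tool_pos: [446.7, 109.2, 135.3]
eef_rot: [0.008, 0.737, 0.675, 0.016]
contact_force: [-0.3, -0.6, -0.5]
grip_width: 11.7
```

```bash
python3 - <<'E'
from h import *
lid();nxt(2)
E
```

```text
t24.97 case [-134.6    2.   135.3] world [446.7 109.2 135.3] Fcase [-0.3 -0.6 -0.5] w11.7 toolz [ 0.  0. -1.] tooly [ 1.  -0.1  0. ]
lid~0.060 r230.2 tq [-0.1 -0.  -0.1]
tangential -0.5 radial 0.2
[0,-0.0006,0.0115,0,0,0],[0,-0.0001,0.0115,0,0,0],
```

Call:
servo_tool([
  [0,0,0.005,0,0,0],
  [0,0,0.004,0,0,0],
  [0,0,0.003,0,0,0],
])

```text
time_s: 25.22
tool_pos: [445.8, 109.3, 120.9]
eef_rot: [0.008, 0.737, 0.675, 0.015]
contact_force: [-1.6, -1.3, -0.3]
grip_width: 11.6
```

Call:
servo_tool([
  [0,0,0.003,0,0,0],
  [0,0,0.003,0,0,0],
  [0,0,0.003,0,0,0],
])

```text
time_s: 25.47
tool_pos: [446.0, 110.1, 113.9]
eef_rot: [0.006, 0.737, 0.675, 0.015]
contact_force: [-4.5, -0.7, 13.5]
grip_width: 11.5
```

```bash
python3 - <<'E'
from h import *
lid()
E
```

```text
t25.47 case [-135.3    2.8  113.9] world [446.  110.1 113.9] Fcase [-4.4 -1.1 13.5] w11.5 toolz [ 0.  0. -1.] tooly [ 1.  -0.1  0. ]
lid~-0.033 r230.2 tq [-0.1  1.2 -0. ]
tangential 13.6 radial 4.3
```

Contact at 13 N: the lid is seated. I release, rise, close the fingers and give a light push on the bar to confirm it is home.

Call:
servo_tool([
  [0,0,-0.001,0,0,0],
  [0,0,0,0,0,0],
  [0,0,0,0,0,0],
  [0,0,0,0,0,0],
], hand=0.36)

```text
time_s: 25.8
tool_pos: [448.6, 110.9, 116.4]
eef_rot: [0.007, 0.737, 0.675, 0.017]
contact_force: [-0.1, 0.0, 1.4]
grip_width: 30.9
```

Call:
servo_tool([
  [0,0,-0.01,0,0,0],
  [0,0,-0.02,0,0,0],
  [0,0,-0.02,0,0,0],
  [0,0,-0.005,0,0,0],
  [0,0,0,0,0,0],
])

```text
time_s: 26.22
tool_pos: [446.9, 109.8, 175.0]
eef_rot: [0.007, 0.738, 0.675, 0.017]
contact_force: [0.6, 0.4, -0.2]
grip_width: 30.9
```

Call:
servo_tool([
  [0,0,0,0,0,0],
  [0,0,0,0,0,0],
  [0,0,0,0,0,0],
  [0,0,0,0,0,0],
], hand=0.0)

```text
time_s: 26.55
tool_pos: [446.1, 109.6, 173.6]
eef_rot: [0.007, 0.738, 0.675, 0.016]
contact_force: [-0.3, 0.4, -0.2]
grip_width: -0.2
```

```bash
python3 - <<'E'
from h import *
st()
E
```

```text
t26.55 case [-135.2    2.4  173.6] world [446.1 109.6 173.6] Fcase [-0.3  0.3 -0.2] w-0.2 toolz [ 0.  0. -1.] tooly [ 1.  -0.1  0. ]
```

Call:
servo_tool([
  [0,0,0.012,0,0,0],
  [0,0,0.008,0,0,0],
  [0,0,0.004,0,0,0],
  [0,0,0.003,0,0,0],
])

```text
time_s: 26.88
tool_pos: [446.3, 109.6, 143.9]
eef_rot: [0.007, 0.738, 0.675, 0.015]
contact_force: [-0.5, -0.4, 4.2]
grip_width: -0.0
```

Call:
servo_tool([
  [0,0,0.003,0,0,0],
  [0,0,0.003,0,0,0],
  [0,0,0.003,0,0,0],
])

```text
time_s: 27.13
tool_pos: [446.7, 109.6, 143.5]
eef_rot: [0.003, 0.738, 0.674, 0.013]
contact_force: [-9.7, -3.0, 28.1]
grip_width: -0.1
```

Call:
servo_tool([
  [0,0,-0.015,0,0,0],
  [0,0,-0.03,0,0,0],
  [0,0,-0.03,0,0,0],
  [0,0,-0.03,0,0,0],
  [0,-0.02,-0.02,0,0,0],
  [0,0,0,0,0,0],
  [0,0,0,0,0,0],
])

```text
time_s: 27.72
tool_pos: [423.9, 109.3, 275.0]
eef_rot: [0.003, 0.739, 0.674, 0.013]
contact_force: [0.0, 0.5, 0.1]
grip_width: -0.2
```

```bash
python3 - <<'E'
from h import *
st()
a=cv2.imread("pics/top0.png").astype(int);b=imaging.get_image("top");cv2.imwrite("pics/top9.png",b)
s=imaging.get_image("scene");cv2.imwrite("pics/s9.png",s)
# compare lid front-edge/handle regions & bystanders against start
for n,x,y in(("top",a,b.astype(int)),("scene",cv2.imread("pics/scene0.png").astype(int),s.astype(int))):
    d=(np.abs(x-y).max(2)>40).astype(np.uint8); N,_,t,c=cv2.connectedComponentsWithStats(d)
    print(n,[(t[i].tolist()) for i in range(1,N) if t[i,4]>25])
E
```

```text
t27.72 case [-157.3    0.1  275. ] world [423.9 109.3 275. ] Fcase [-0.   0.5  0.1] w-0.2 toolz [ 0.  0. -1.] tooly [ 1.  -0.1  0. ]
top [[216, 185, 8, 27, 112], [219, 206, 25, 18, 114], [255, 223, 38, 10, 136], [223, 224, 15, 6, 39], [222, 229, 107, 88, 5161], [251, 229, 24, 8, 85], [399, 232, 35, 43, 1223], [316, 250, 111, 76, 3721], [99, 306, 252, 114, 9371], [323, 319, 31, 71, 451], [399, 324, 53, 42, 637], [0, 338, 21, 20, 296], [425, 374, 46, 25, 491], [361, 397, 42, 23, 475], [288, 407, 39, 13, 324], [277, 411, 5, 9, 27]]
scene [[209, 0, 164, 193, 10062], [422, 0, 8, 28, 58], [426, 0, 11, 28, 64], [435, 0, 16, 16, 81], [459, 0, 48, 16, 386], [504, 0, 10, 8, 34], [431, 13, 50, 86, 1120], [363, 18, 12, 15, 74], [345, 26, 23, 19, 265], [410, 41, 8, 5, 32], [391, 50, 15, 49, 260], [401, 51, 23, 42, 529], [427, 92, 16, 13, 83], [408, 95, 13, 6, 51], [350, 132, 155, 185, 5021], [369, 133, 21, 27, 166]]
```

The bar was met at TCP z=143.9 (144 expected with the lid shut) and did not sink under a 28 N push. The arm is clear, so I hand in.

```bash
python3 -c "
from plant import job_done
print(job_done())"
```

```text
the job is handed in; nothing more can be done
None
```

The job is handed in: the carrier is packed in the bay and the lid is shut, at about 28 s of the 72 s allowed. The hand-in gave no verdict.

**What I did**
- **Lid up:** I raised the lid by its handle until the force climbed to about 6.5 N at roughly 1.51 rad. After I let go it rested at about 1.49 rad, consistent with the stay locking.
- **Carrier:** I set it down upright in the empty bay, centred at about case (-18, +86) mm, measured from its eight caps after release.
- **Stay and lid down:** I drew the stay knob forward about 55 mm with up to 3.6 N. The lid sank to about 1.2 rad as the stay folded. I then gripped the handle again and lowered the lid at about 0.6 rad/s.

**Last checks**
- **Lid:** the handle bar was met at 143.9 mm tool height against 144 expected when shut, and it moved less than 1 mm under a push. That push reached 28 N, more than the light touch I intended.
- **Bystanders:** at the end I only compared the camera pictures with those from the start. Nothing stood out at the tube tray. The arm and its shadow changed parts of the picture around the gel bottle, so the check there is not conclusive. The measured forces showed no contact with any of them.
- **Not measured directly:** the stay angle and the movement of its foot cannot be read. I inferred the lock from the lid's position and the wrist picture, and the break from the pictures of the knob and lid. I had no check on the foot beyond the low forces at the stop.

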